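# Present the cracked handset to the inspection camera

## Task

Draw the orange handset with the cracked screen up out of the slotted foam block, gripping it lightly (20 newtons at most) by its two long narrow side edges and never touching the glass of the screen. Hold it up in the air for the photograph: the screen's middle on the lens axis, 150 mm in front of the rim of the lens hood, the screen square to the tilted-down lens, top end up and not rotated in the picture. Finish while still holding it there steadily, and leave the camera, the other two handsets and the small things on the bench where they are.

Things in the scene. Friction and masses are not known exactly. Their poses are not given: they have to be found in the camera images.
- handset: phone-like slab to present, orange body, black glass screen with pale cracks: 56 mm wide, 124 mm tall and 12 mm thick, 0.1 to 0.2 kg. Origin: middle of its lower end; z runs up to its top end, x out of the screen, y across (the narrow side edges to grip are the faces at y = -28 and +28 mm). Starts upright, lower 42 mm in a slot of the block, 2 mm play before and behind, 3 mm at the sides; screen to the block's +x.
- handset_centre (a point): the middle of the orange handset's screen, on the glass: 6 mm in front of the origin along the handset's x and 62 mm up its z; axes as the handset's
- handset_screen: the orange handset's glass: a plate 50 mm wide, 118 mm tall and 1.5 mm thick, centred on the +x face and so set in 3 mm from the side edges. Cracked: neither fingers nor arm may touch it. Origin at its centre, axes as the handset's.
- block: fixed black foam block 200 x 100 x 50 mm (x, y, z), origin in the middle of its underside. Four slots, each 16 mm (x) by 62 mm (y), 42 mm deep (floor 8 mm over the bench), at x = -75, -25, 25 and 75 mm. That at x = -25 mm is empty, the others hold upright handsets, tops 132 mm over the bench.
- lens (a point): middle of the front rim of the lens hood (80 mm across) of the black camera on the column stand at the right. x points out along the lens axis, y level to the left of that, z up square to both. It looks to the robot's left, tilted down 11 to 26 degrees; height and tilt vary, clamped. Lens and body reach 190 mm back from the rim (140 wide, 130 high); column behind 490 mm tall.
- blue_handset: another handset with a blue body and an uncracked screen, 56 mm wide, 124 mm tall and 12 mm thick, standing in another slot; origin and axes as those of the orange one. Leave it.
- white_handset: another handset with a white body and an uncracked screen, 56 mm wide, 124 mm tall and 12 mm thick, standing in another slot; origin and axes as those of the orange one. Leave it.
- scale: L-shaped white photo scale with black checks lying on the bench, 4 mm thick, legs 150 and 87 mm long and 26 mm wide; origin in the middle of the long leg's underside. Leave it.
- lens_cap: black lens cap lying flat, 72 mm across, 10 mm high; origin in the middle of its underside. Leave it.
- blower: black rubber dust blower standing nozzle up, 62 mm across, 115 mm high; origin in the middle of its underside. Leave it.
- tape: roll of red tape lying flat, 90 mm across, 24 mm high; origin in the middle of its underside. Leave it.
- marker: blank yellow tent-shaped marker, 70 mm wide (y), 68 mm deep (x), 84 mm high; origin in the middle of its underside. Leave it.

How it is judged:
By the outcome, as a careful person would: the job done as asked, in the order asked, and still so for the second after the job is handed in, while the arm keeps its last pose, push and grip.
It also fails if it takes over 45 s, if anything falls off the work surface, if the arm or the gripper's body presses on something with over 40 N, if the wrist force passes 120 N, or if a joint passes its speed limit or range.

## Robot

A 7-joint arm with a two-finger parallel gripper is mounted at the origin on the work surface. World frame = base frame: x ahead of the robot, y to its left, z up, the work surface at z = 0. Lengths are in m, angles in rad, forces in N, time in s.
With the tool pointing down it reaches from about 0.425 to 0.875 m from the base axis. Payload 8.4 kg.
Tool frame: the origin (TCP) lies on the centre line of the jaws, within the pads' length; the fingertips stand 11 mm ahead of it and the grasp point (between the pads) lies 8 mm behind it; z points along the fingers, y is the direction in which the jaws open and shut (so a half turn about z gives the same grasp; the last joint's range is limited). The gripper opens to 85 mm and grips with 20 to 120 N. Pads are 22 mm wide; open, the fingers measure 114 mm over their backs; the gripper's body (76 mm by 85 mm) begins 54 mm behind the grasp point. The pads swing forward as they close: fully open they stand 13 mm farther back than shut.
Start: joints at [1.248, 0.333, 0.04, 1.465, -0.013, 1.343, -0.059], TCP at [0.144, -0.634, 0.216] pointing down, gripper open.
Joint ranges: [-2.58, 2.58], [-0.38, 2.09], [-1.3, 1.39], [0.25, 2.4], [-1.5, 4.64], [0.08, 2.09], [-2.65, 2.65]. Speed limits (rad/s): [2.22, 2.22, 2.79, 2.79, 3.14, 3.14, 3.14].

## Interface

Orientations are given as a 3x3 rotation matrix whose columns are the frame's x, y, z axes.
In Python, from cell import * gives the robot as it stands.
- The arm moves only by the tool arm_command, never from a script. Its argument "moves" is a list of rows, each an object of numbers: "fingers": the opening, from 0 (shut) to 1 (fully open); "tx", "ty", "tz": the shift along the tool's x, y, z in cm; "rx", "ry", "rz": the turn, a rotation vector about the tool's x, y, z in rad. A call has 1 to 12 rows; each row is the pose to reach, as a shift and turn from the pose measured when the call began, along the tool's axes at that moment; what a row does not reach only later rows make up. A row lasts 1/12 s, in which the tool goes at most 41.7 mm and 7.16 degrees, less where a joint would pass 70% of its speed; a pose out of reach is approached as far as the arm can. A call with a gripper value outside its range is refused whole. The fingers move at their own pace and stop on an object; "squeeze" is the grip in N (left out, the last holds). Time passes only in rows, so rows that repeat a pose let the fingers close. It gives the time, the measured TCP pose, the force and the opening at its end, in the units of the state.
- get_obs(): the state, without advancing time (a new reading comes with each control period).
- capture(name): name is "scene" or "top" or "wrist"; returns the picture (420x560x3 uint8, red, green, blue); there is no depth.
- get_calibration(name): a dict with "fx", "fy", "cx", "cy" (pixels), "pose" (4x4, takes a point from camera to world coordinates). Camera axes: x right, y up, looking along -z (the intrinsics and any distortion apply to the point x, -y, -z); pixel columns grow to the right and rows downward; lengths in m; the calibration is good to about 2 mm. A picture is of the moment at which its call begins: read the wrist's pose just before it. get_calibration takes no time and is no camera call; for the wrist camera it gives the pose at the moment of the call.
- job_done(): hands the job in, once; it reports no verdict.
The state is a dict: "time_s": time; "q": joint angles; "qd": joint speeds; "joint_torque": joint torques, N m; "eef_pos": TCP position; "ee_rot": TCP orientation; "contact_force": force on the tool from outside, world axes, zero at the start; "wrist_torque": the same for the moment, N m; "finger_gap": finger opening in m.
Only numpy, scipy, OpenCV 4.12 (cv2) and the standard library are available. Lean on these libraries where they do the work, as an engineer would, in place of code of your own. Each camera call takes 0.05 s, during which the arm holds its last target.

## Working session

There is one attempt and no reset: what is moved stays moved. The work goes in short steps, Python scripts to look and compute and a tool call to move; the robot and the scene stay as the last step left them, time stands still between calls to the robot, and variables do not carry over. Pictures are saved under pics/ and viewed, and the job is handed in when it is done.

Besides the shell and the picture viewer there is one more tool, called after "Emit:" as name([rows], argument=value, ...), one row to a line, values as JSON. arm_command: Moves the arm, as the interface text tells. Its arguments: {"type":"object","properties":{"moves":{"type":"array"},"squeeze":{"type":"number"}},"required":["moves"]}

```bash
ls; mkdir -p pics; python3 - <<'E'
from cell import *
import cv2,numpy as np
o=get_obs();print(o['time_s'],o['eef_pos'],o['ee_rot'],o['finger_gap'])
for n in ['scene','top','wrist']:
    c=get_calibration(n);print(n,c)
    cv2.imwrite(f'pics/{n}0.png',capture(n)[:,:,::-1])
E
```

```text
pics
0.0 [ 0.14408399 -0.63331018  0.21529819] [[ 9.75064039e-01  2.21923121e-01 -4.99171382e-04]
 [ 2.21923645e-01 -9.75062712e-01  1.61336657e-03]
 [-1.28680056e-04 -1.68391366e-03 -9.99998574e-01]] 0.0853366013001219
scene {'fx': 398.0987972442253, 'fy': 398.0987972442253, 'cx': 284.7908202617789, 'cy': 211.31979736410358, 'pose': array([[-0.58173066, -0.69531638,  0.42204805,  0.94439503],
       [ 0.81337747, -0.49891759,  0.29916271,  0.34972335],
       [ 0.00255447,  0.5173165 ,  0.85579034,  1.05887857],
       [ 0.        ,  0.        ,  0.        ,  1.        ]])}
top {'fx': 482.642687903947, 'fy': 482.642687903947, 'cx': 277.32801675006976, 'cy': 207.22372025970975, 'pose': array([[ 0.04818023,  0.97632723, -0.21086441,  0.28523561],
       [-0.99882627,  0.04604229, -0.01503971,  0.01730499],
       [-0.004975  ,  0.21134153,  0.97739962,  1.38608323],
       [ 0.        ,  0.        ,  0.        ,  1.        ]])}
wrist {'fx': 346.8004780792474, 'fy': 346.8004780792474, 'cx': 280.5990382182943, 'cy': 206.69409698399363, 'pose': array([[ 2.21365639e-01,  9.36718083e-01,  2.71212991e-01,
         2.13128350e-01],
       [-9.75190650e-01,  2.12823508e-01,  6.09044304e-02,
        -6.17439268e-01],
       [-6.70218878e-04, -2.77966522e-01,  9.60590529e-01,
         3.73807862e-01],
       [ 0.00000000e+00,  0.00000000e+00,  0.00000000e+00,
         1.00000000e+00]])}
```

View pics/scene0.png

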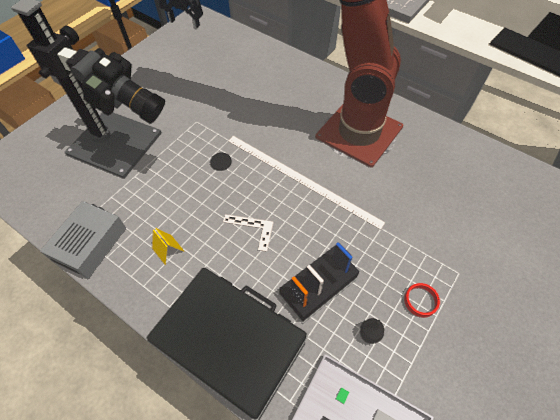

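View pics/top0.png

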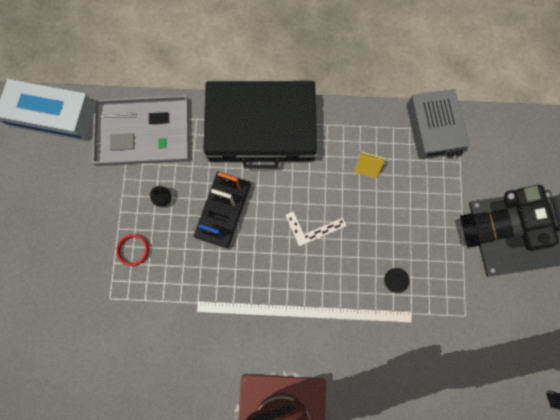

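View pics/wrist0.png

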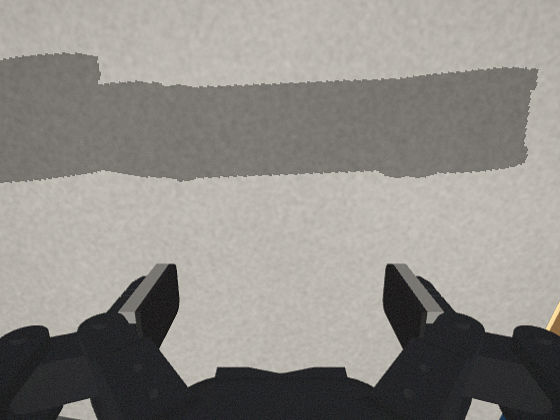

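```bash
python3 - <<'E'
import cv2
def crop(f,x0,y0,w,h,s,o):
    im=cv2.imread(f)[y0:y0+h,x0:x0+w];cv2.imwrite(o,cv2.resize(im,None,fx=s,fy=s,interpolation=cv2.INTER_CUBIC))
crop('pics/top0.png',180,160,90,95,6,'pics/c1.png')
crop('pics/top0.png',440,170,120,110,6,'pics/c2.png')
crop('pics/scene0.png',260,230,120,100,6,'pics/c3.png')
crop('pics/scene0.png',20,10,150,130,5,'pics/c4.png')
E
```

```text
(no output)
```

View pics/c1.png

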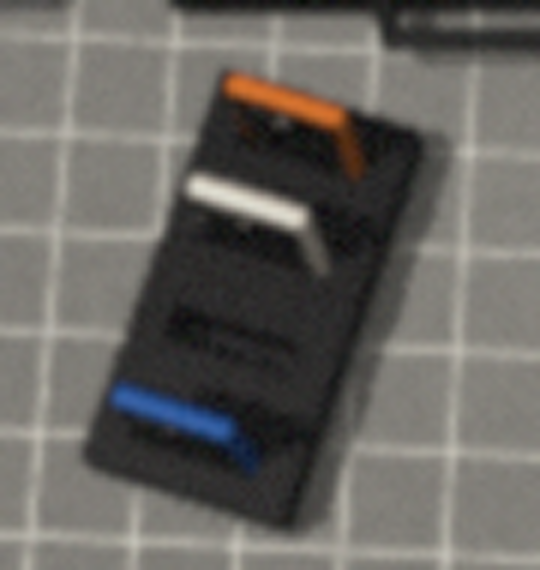

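View pics/c2.png

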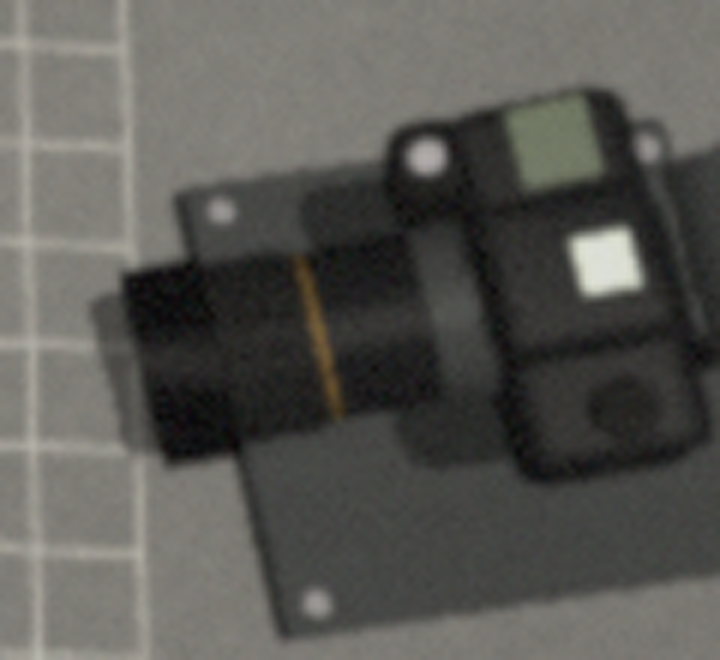

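View pics/c3.png

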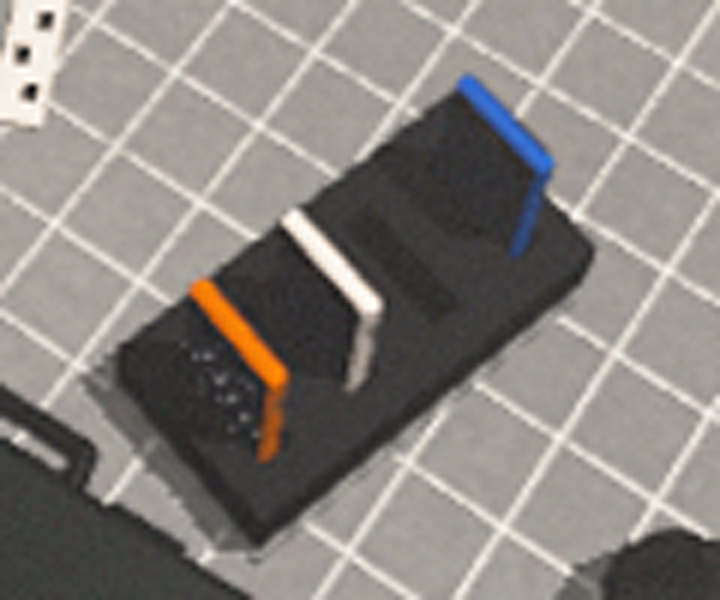

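View pics/c4.png

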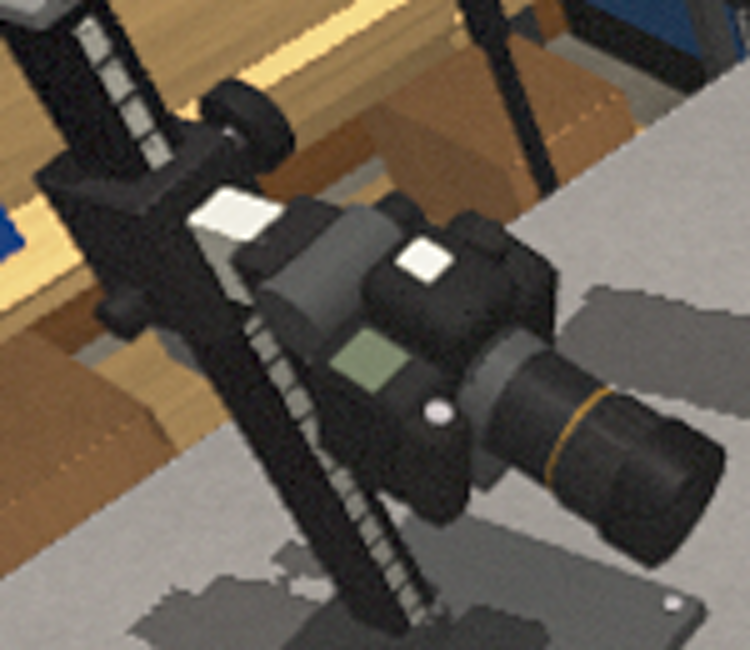

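```bash
cat > h.py <<'E'
from cell import *
import numpy as np, cv2
def proj(c,P):
    P=np.atleast_2d(P);T=np.linalg.inv(c['pose']);q=P@T[:3,:3].T+T[:3,3]
    return np.c_[c['cx']+c['fx']*q[:,0]/-q[:,2], c['cy']+c['fy']*q[:,1]/q[:,2]]
def ray(c,u,v):
    d=c['pose'][:3,:3]@np.array([(u-c['cx'])/c['fx'],-(v-c['cy'])/c['fy'],-1.])
    return c['pose'][:3,3],d/np.linalg.norm(d)
def atz(c,u,v,z):
    p,d=ray(c,u,v);return p+d*(z-p[2])/d[2]
def tri(L):
    A=np.zeros((3,3));b=np.zeros(3)
    for c,u,v in L:
        p,d=ray(c,u,v);M=np.eye(3)-np.outer(d,d);A+=M;b+=M@p
    x=np.linalg.solve(A,b)
    return x,[proj(c,x)[0]-[u,v] for c,u,v in L]
E
python3 - <<'E'
from h import *
np.set_printoptions(precision=4,suppress=True)
t=get_calibration('top');s=get_calibration('scene')
T=lambda x,y:(180+(x+.5)/6-.5,160+(y+.5)/6-.5)
S=lambda x,y:(260+(x+.5)/6-.5,230+(y+.5)/6-.5)
for n,l in dict(orange=[(227,85),(340,117)],white=[(188,185),(305,218)],blue=[(113,395),(232,430)]).items():
    a,b=[atz(t,*T(*p),.132) for p in l];print(n,a,b,np.linalg.norm(a-b),(a+b)/2,np.degrees(np.arctan2(*(a-b)[1::-1])))
for n,l in dict(orange=[(202,287),(280,380)],white=[(290,217),(374,307)],blue=[(466,84),(546,168)]).items():
    a,b=[atz(s,*S(*p),.132) for p in l];print(n,a,b,np.linalg.norm(a-b),(a+b)/2,np.degrees(np.arctan2(*(b-a)[1::-1])))
print('block', [atz(t,*T(*p),.05) for p in [(225,70),(430,140),(295,525),(85,460)]])
S4=lambda x,y:(20+(x+.5)/5-.5,10+(y+.5)/5-.5)
T2=lambda x,y:(440+(x+.5)/6-.5,170+(y+.5)/6-.5)
print(tri([(t,*T2(145,368)),(s,*S4(688,508))]))
print('hotshoe',tri([(t,*T2(605,261)),(s,*S4(425,260))]))
for z in(.2,.25,.3,.35): print(z,atz(t,*T2(122,272),z),atz(t,*T2(168,465),z))
E
```

```text
orange [0.6406 0.2027 0.132 ] [0.628  0.1509 0.132 ] 0.053306473879816685 [0.6343 0.1768 0.132 ] 76.4236236451261
white [0.5934 0.2166 0.132 ] [0.5808 0.1634 0.132 ] 0.05476652757547672 [0.5871 0.19   0.132 ] 76.62264166319966
blue [0.4969 0.2423 0.132 ] [0.4839 0.1888 0.132 ] 0.05504380236160009 [0.4904 0.2155 0.132 ] 76.26927020127305
orange [0.6304 0.1538 0.132 ] [0.6448 0.2022 0.132 ] 0.05048554166740585 [0.6376 0.178  0.132 ] 73.50793033579099
white [0.5834 0.1659 0.132 ] [0.5965 0.2162 0.132 ] 0.051889436477734203 [0.5899 0.191  0.132 ] 75.45497486074083
blue [0.4875 0.1932 0.132 ] [0.5016 0.2416 0.132 ] 0.05044203778874543 [0.4945 0.2174 0.132 ] 73.80668556357395
block [array([0.6712, 0.2163, 0.05  ]), array([0.6411, 0.1159, 0.05  ]), array([0.4537, 0.1675, 0.05  ]), array([0.4795, 0.2675, 0.05  ])]
(array([ 0.4918, -0.4074,  0.2572]), [array([-0.312 ,  0.2088]), array([-0.3178, -0.0807])])
hotshoe (array([ 0.5152, -0.5239,  0.3823]), [array([-0.0935,  0.0665]), array([-0.0941, -0.0311])])
0.2 [ 0.543  -0.4215  0.2   ] [ 0.4628 -0.4378  0.2   ]
0.25 [ 0.5321 -0.403   0.25  ] [ 0.4553 -0.4186  0.25  ]
0.3 [ 0.5212 -0.3845  0.3   ] [ 0.4478 -0.3994  0.3   ]
0.35 [ 0.5104 -0.366   0.35  ] [ 0.4403 -0.3803  0.35  ]
```

```bash
cat >> h.py <<'E'
from scipy.spatial.transform import Rotation as Ro
np.set_printoptions(precision=4,suppress=True)
def down(yaw,tilt=0,taxis=None):
    "tool y at yaw(deg), z down; tilt deg: tool z swings toward -tool x"
    y=np.array([np.cos(np.radians(yaw)),np.sin(np.radians(yaw)),0]);z=np.array([0,0,-1.]);x=np.cross(y,z)
    R=np.c_[x,y,z]; return R@Ro.from_rotvec([0,-np.radians(tilt),0]).as_matrix()
def delta(p,R,o=None):
    o=o or get_obs();R0=np.array(o['ee_rot']);p0=np.array(o['eef_pos'])
    t=R0.T@(np.array(p)-p0)*100; r=Ro.from_matrix(R0.T@R).as_rotvec()
    n=max(np.linalg.norm(t)/4.17,np.degrees(np.linalg.norm(r))/7.16)
    print('t(cm)',t.round(2),'r',r.round(4),'rows>=',round(n,1)); return t,r
def crop(im,x0,y0,w,h,s,o):
    cv2.imwrite(o,cv2.resize(im[y0:y0+h,x0:x0+w,::-1],None,fx=s,fy=s,interpolation=cv2.INTER_CUBIC))
E
python3 - <<'E'
from h import *
# waypoints: retreat, sweep
for a,r,z,yaw in [(-77,.46,.30,-77),(-50,.46,.36,-48),(-25,.47,.42,-18),(0,.5,.45,11.5)]:
    delta([r*np.cos(np.radians(a)),r*np.sin(np.radians(a)),z],down(yaw))
E
```

```text
t(cm) [  0.14 -18.97  -8.42] r [-0.0012  0.0001 -0.0031] rows>= 5.0
t(cm) [ 21.01 -24.06 -14.42] r [-0.0012 -0.0002 -0.5092] rows>= 8.4
t(cm) [ 37.13 -36.17 -20.4 ] r [-0.0012 -0.0006 -1.0328] rows>= 13.4
t(cm) [ 48.75 -53.9  -23.38] r [-0.001  -0.0009 -1.5477] rows>= 18.3
```

Emit:
arm_command([
  {"fingers": 1, "tx": 0, "ty": -3.8, "tz": -1.7},
  {"tx": 0, "ty": -7.6, "tz": -3.4},
  {"tx": 0, "ty": -11.4, "tz": -5.1},
  {"tx": 0, "ty": -15.2, "tz": -6.8},
  {"tx": 0, "ty": -19, "tz": -8.4},
  {"tx": 3.5, "ty": -19.8, "tz": -9.4, "rz": -0.085},
  {"tx": 7, "ty": -20.6, "tz": -10.4, "rz": -0.17},
  {"tx": 10.5, "ty": -21.5, "tz": -11.4, "rz": -0.255},
  {"tx": 14, "ty": -22.3, "tz": -12.4, "rz": -0.34},
  {"tx": 17.5, "ty": -23.2, "tz": -13.4, "rz": -0.425},
  {"tx": 21, "ty": -24, "tz": -14.4, "rz": -0.51},
  {"tx": 21, "ty": -24, "tz": -14.4, "rz": -0.51},
])

```text
invalid input
```

```bash
python3 - <<'E'
from h import *
o=get_obs();print(o['q'])
for a,r,z,yaw,t in [(-25,.47,.42,-18,10),(0,.5,.45,11.5,30)]:
    delta([r*np.cos(np.radians(a)),r*np.sin(np.radians(a)),z],down(yaw,t))
E
```

```text
[ 1.2478  0.3337  0.0399  1.4661 -0.0134  1.3433 -0.0585]
t(cm) [ 37.13 -36.17 -20.4 ] r [-0.0913 -0.1593 -1.03  ] rows>= 13.4
t(cm) [ 48.75 -53.9  -23.38] r [-0.4054 -0.4147 -1.509 ] rows>= 18.3
```

Emit:
arm_command([
  {"fingers": 1, "tx": 0, "ty": -3.8, "tz": -1.7, "rx": 0, "ry": 0, "rz": 0},
  {"fingers": 1, "tx": 0, "ty": -7.6, "tz": -3.4, "rx": 0, "ry": 0, "rz": 0},
  {"fingers": 1, "tx": 0, "ty": -11.4, "tz": -5.1, "rx": 0, "ry": 0, "rz": 0},
  {"fingers": 1, "tx": 0, "ty": -15.2, "tz": -6.8, "rx": 0, "ry": 0, "rz": 0},
  {"fingers": 1, "tx": 0, "ty": -19, "tz": -8.4, "rx": 0, "ry": 0, "rz": 0},
  {"fingers": 1, "tx": 3.5, "ty": -19.8, "tz": -9.4, "rx": 0, "ry": 0, "rz": -0.085},
  {"fingers": 1, "tx": 7, "ty": -20.6, "tz": -10.4, "rx": 0, "ry": 0, "rz": -0.17},
  {"fingers": 1, "tx": 10.5, "ty": -21.5, "tz": -11.4, "rx": 0, "ry": 0, "rz": -0.255},
  {"fingers": 1, "tx": 14, "ty": -22.3, "tz": -12.4, "rx": 0, "ry": 0, "rz": -0.34},
  {"fingers": 1, "tx": 17.5, "ty": -23.2, "tz": -13.4, "rx": 0, "ry": 0, "rz": -0.425},
  {"fingers": 1, "tx": 21, "ty": -24, "tz": -14.4, "rx": 0, "ry": 0, "rz": -0.51},
])

```text
time_s: 1.07
eef_pos: [0.2969, -0.3517, 0.3604]
ee_rot: [[0.74, 0.673, -0.0], [0.673, -0.74, 0.001], [0.0, -0.001, -1.0]]
contact_force: [-1.1, -0.5, 0.1]
finger_gap: 0.0855
```

```bash
python3 - <<'E'
from h import *
o=get_obs();print(o['time_s'],o['q'],o['eef_pos'])
for a,r,z,yaw,t in [(-25,.47,.42,-18,10),(0,.5,.45,11.5,30)]:
    delta([r*np.cos(np.radians(a)),r*np.sin(np.radians(a)),z],down(yaw,t))
E
```

```text
1.0667 [ 1.0126 -0.0829 -0.2198  1.6403 -0.0185  1.5829 -0.0396] [ 0.2969 -0.3517  0.3604]
t(cm) [19.85 -2.65 -5.95] r [-0.0459 -0.1712 -0.5174] rows>= 5.0
t(cm) [ 38.69 -12.37  -8.93] r [-0.2708 -0.4765 -1.009 ] rows>= 10.0
```

Emit:
arm_command([
  {"fingers": 1, "tx": 3.9, "ty": -0.5, "tz": -1.2, "rx": 0, "ry": -0.03, "rz": -0.1},
  {"fingers": 1, "tx": 7.8, "ty": -1.0, "tz": -2.4, "rx": -0.01, "ry": -0.07, "rz": -0.2},
  {"fingers": 1, "tx": 11.7, "ty": -1.6, "tz": -3.6, "rx": -0.02, "ry": -0.1, "rz": -0.3},
  {"fingers": 1, "tx": 15.6, "ty": -2.1, "tz": -4.8, "rx": -0.03, "ry": -0.14, "rz": -0.4},
  {"fingers": 1, "tx": 19.5, "ty": -2.7, "tz": -5.9, "rx": -0.05, "ry": -0.17, "rz": -0.51},
  {"fingers": 1, "tx": 22.7, "ty": -4.3, "tz": -6.4, "rx": -0.08, "ry": -0.22, "rz": -0.6},
  {"fingers": 1, "tx": 26, "ty": -5.9, "tz": -6.9, "rx": -0.12, "ry": -0.27, "rz": -0.68},
  {"fingers": 1, "tx": 29.2, "ty": -7.5, "tz": -7.4, "rx": -0.16, "ry": -0.32, "rz": -0.76},
  {"fingers": 1, "tx": 32.4, "ty": -9.1, "tz": -7.9, "rx": -0.19, "ry": -0.37, "rz": -0.84},
  {"fingers": 1, "tx": 35.6, "ty": -10.7, "tz": -8.4, "rx": -0.23, "ry": -0.43, "rz": -0.93},
  {"fingers": 1, "tx": 38.7, "ty": -12.4, "tz": -8.9, "rx": -0.27, "ry": -0.48, "rz": -1.01},
  {"fingers": 1, "tx": 38.7, "ty": -12.4, "tz": -8.9, "rx": -0.27, "ry": -0.48, "rz": -1.01},
])

```text
time_s: 2.07
eef_pos: [0.5001, 0.0096, 0.4494]
ee_rot: [[-0.19, 0.976, 0.107], [0.843, 0.218, -0.492], [-0.503, -0.003, -0.864]]
contact_force: [0.2, 0.8, -0.1]
finger_gap: 0.0856
```

```bash
python3 - <<'E'
from h import *
import pickle
o=get_obs();print(o['time_s'],o['q'],o['eef_pos'],o['qd'])
c=get_calibration('wrist');im=capture('wrist');cv2.imwrite('pics/w1.png',im[:,:,::-1]);pickle.dump((c,o),open('w1.pkl','wb'))
E
```

```text
2.0667 [ 0.4009  0.0428 -0.9109  1.4586  0.5503  1.7909 -0.2051] [0.5001 0.0096 0.4494] [ 0.0724 -0.0292  0.124   0.0048 -0.0895 -0.0239  0.0372]
```

View pics/w1.png

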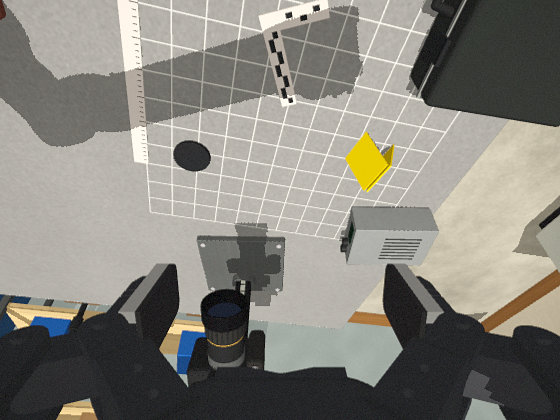

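```bash
python3 - <<'E'
import cv2
im=cv2.imread('pics/w1.png')[270:400,180:290];cv2.imwrite('pics/w1c.png',cv2.resize(im,None,fx=5,fy=5,interpolation=cv2.INTER_CUBIC)[:600])
E
```

```text
(no output)
```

View pics/w1c.png

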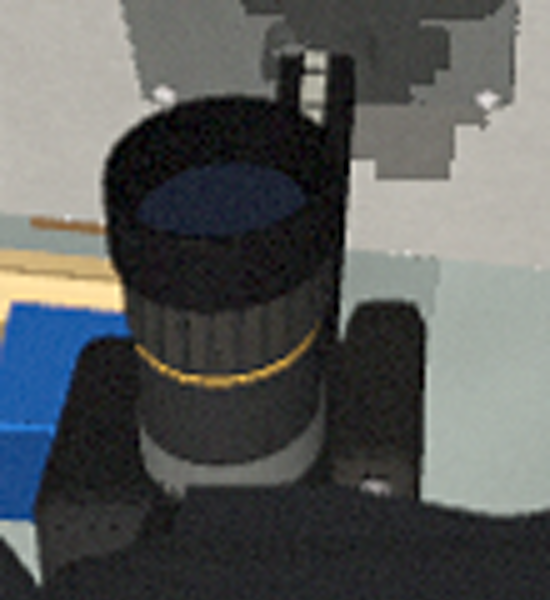

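```bash
python3 - <<'E'
from h import *
import pickle
c,o=pickle.load(open('w1.pkl','rb'))
R0=np.array(o['ee_rot']);p0=np.array(o['eef_pos'])
Tt=np.eye(4);Tt[:3,:3]=R0;Tt[:3,3]=p0
X=np.linalg.inv(Tt)@c['pose']; np.save('X.npy',X); print(X)
L=np.array([.492,-.407,.257])
print(proj(c,L),np.linalg.norm(c['pose'][:3,3]-L))
for p,t in [((.48,-.10,.45),40),((.48,-.12,.42),45),((.48,-.14,.42),50),((.40,-.12,.42),45),((.56,-.12,.42),45)]:
    T=np.eye(4);T[:3,:3]=down(11.5,t);T[:3,3]=p;cc=dict(c);cc['pose']=T@X
    print(p,t,proj(cc,L),np.linalg.norm(cc['pose'][:3,3]-L));delta(p,down(11.5,t))
E
```

```text
[[-0.0005  0.9604  0.2788  0.0707]
 [ 1.      0.0004  0.0003  0.0002]
 [ 0.0002  0.2788 -0.9604 -0.1585]
 [ 0.      0.      0.      1.    ]]
[[223.6248 301.4273]] 0.627682660443364
(0.48, -0.1, 0.45) 40 [[248.3071 227.6194]] 0.5345723882430766
t(cm) [-8.63 -4.19  4.93] r [ 0.004  -0.1725  0.0118] rows>= 2.6
(0.48, -0.12, 0.42) 45 [[248.9792 218.8877]] 0.5014206654177815
t(cm) [-8.81 -4.6   8.51] r [ 0.0046 -0.2598  0.0116] rows>= 3.1
(0.48, -0.14, 0.42) 50 [[250.5485 193.0551]] 0.4814993145023523
t(cm) [-10.5   -5.02   9.49] r [ 0.0051 -0.347   0.0114] rows>= 3.6
(0.4, -0.12, 0.42) 45 [[302.8409 223.7298]] 0.5146670424037516
t(cm) [ -7.34 -12.42   7.68] r [ 0.0046 -0.2598  0.0116] rows>= 3.9
(0.56, -0.12, 0.42) 45 [[192.0193 213.767 ]] 0.5007626212881675
t(cm) [-10.29   3.22   9.33] r [ 0.0046 -0.2598  0.0116] rows>= 3.4
```

```bash
python3 - <<'E'
from h import *
import pickle
c,o=pickle.load(open('w1.pkl','rb'));X=np.load('X.npy')
L=np.array([.492,-.407,.257])
for p,t in [((.40,-.20,.42),40),((.56,-.20,.42),40)]:
    T=np.eye(4);T[:3,:3]=down(11.5,t);T[:3,3]=p;cc=dict(c);cc['pose']=T@X
    print(p,t,proj(cc,L),np.linalg.norm(cc['pose'][:3,3]-L));delta(p,down(11.5,t))
E
```

```text
(0.4, -0.2, 0.42) 40 [[318.5283 215.4618]] 0.4492266794551674
t(cm) [-14.1  -14.11  11.61] r [ 0.004  -0.1725  0.0118] rows>= 5.5
(0.56, -0.2, 0.42) 40 [[191.4321 201.4112]] 0.43367104386762345
t(cm) [-17.05   1.53  13.26] r [ 0.004  -0.1725  0.0118] rows>= 5.2
```

Emit:
arm_command([
  {"fingers": 1, "tx": -2.8, "ty": 0.3, "tz": 2.2, "rx": 0, "ry": -0.03, "rz": 0},
  {"fingers": 1, "tx": -5.7, "ty": 0.5, "tz": 4.4, "rx": 0, "ry": -0.06, "rz": 0},
  {"fingers": 1, "tx": -8.5, "ty": 0.8, "tz": 6.6, "rx": 0, "ry": -0.09, "rz": 0},
  {"fingers": 1, "tx": -11.4, "ty": 1, "tz": 8.8, "rx": 0, "ry": -0.12, "rz": 0},
  {"fingers": 1, "tx": -14.2, "ty": 1.3, "tz": 11, "rx": 0, "ry": -0.15, "rz": 0.01},
  {"fingers": 1, "tx": -17, "ty": 1.5, "tz": 13.2, "rx": 0, "ry": -0.17, "rz": 0.01},
  {"fingers": 1, "tx": -17, "ty": 1.5, "tz": 13.2, "rx": 0, "ry": -0.17, "rz": 0.01},
  {"fingers": 1, "tx": -17, "ty": 1.5, "tz": 13.2, "rx": 0, "ry": -0.17, "rz": 0.01},
])

```text
time_s: 2.78
eef_pos: [0.5583, -0.2026, 0.419]
ee_rot: [[-0.152, 0.98, 0.127], [0.753, 0.198, -0.627], [-0.64, 0.0, -0.768]]
contact_force: [-0.0, 0.9, 0.2]
finger_gap: 0.0854
```

```bash
python3 - <<'E'
from h import *
import pickle
o=get_obs();print(o['time_s'],o['q'],o['eef_pos'],o['qd'])
c=get_calibration('wrist');im=capture('wrist');cv2.imwrite('pics/w2.png',im[:,:,::-1]);pickle.dump((c,o),open('w2.pkl','wb'))
crop(im,130,150,130,130,4.6,'pics/w2c.png')
delta((.40,-.2,.42),down(11.5,40))
E
```

```text
2.7833 [ 0.5693  0.0588 -0.749   1.5734  0.7355  1.5237 -0.0154] [ 0.5583 -0.2026  0.419 ] [-0.0283 -0.0197 -0.051  -0.0159 -0.0165  0.0132 -0.0052]
t(cm) [  2.45 -15.55  -2.11] r [ 0.0019 -0.0035 -0.0002] rows>= 3.8
```

View pics/w2c.png

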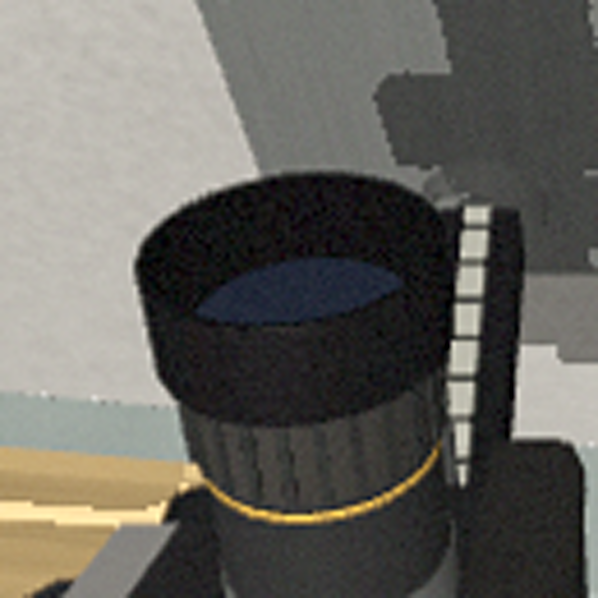

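Emit:
arm_command([
  {"fingers": 1, "tx": 0.6, "ty": -3.9, "tz": -0.5, "rx": 0, "ry": 0, "rz": 0},
  {"fingers": 1, "tx": 1.2, "ty": -7.8, "tz": -1, "rx": 0, "ry": 0, "rz": 0},
  {"fingers": 1, "tx": 1.8, "ty": -11.7, "tz": -1.6, "rx": 0, "ry": 0, "rz": 0},
  {"fingers": 1, "tx": 2.4, "ty": -15.5, "tz": -2.1, "rx": 0, "ry": 0, "rz": 0},
  {"fingers": 1, "tx": 2.4, "ty": -15.5, "tz": -2.1, "rx": 0, "ry": 0, "rz": 0},
  {"fingers": 1, "tx": 2.4, "ty": -15.5, "tz": -2.1, "rx": 0, "ry": 0, "rz": 0},
])

```text
time_s: 3.33
eef_pos: [0.3993, -0.1993, 0.4225]
ee_rot: [[-0.15, 0.98, 0.133], [0.751, 0.201, -0.629], [-0.643, 0.005, -0.766]]
contact_force: [0.7, 0.1, 0.1]
finger_gap: 0.0854
```

```bash
python3 - <<'E'
from h import *
import pickle
o=get_obs();print(o['time_s'],o['q'],o['eef_pos'],o['qd'])
c=get_calibration('wrist');im=capture('wrist');cv2.imwrite('pics/w3.png',im[:,:,::-1]);pickle.dump((c,o),open('w3.pkl','wb'))
crop(im,255,160,130,130,4.6,'pics/w3c.png')
E
```

```text
3.3333 [ 0.6299 -0.3651 -0.6128  1.8635  0.4747  1.4158  0.1953] [ 0.3993 -0.1993  0.4225] [ 0.0004  0.0881 -0.0205 -0.0331  0.0182 -0.0121 -0.0161]
```

View pics/w3c.png

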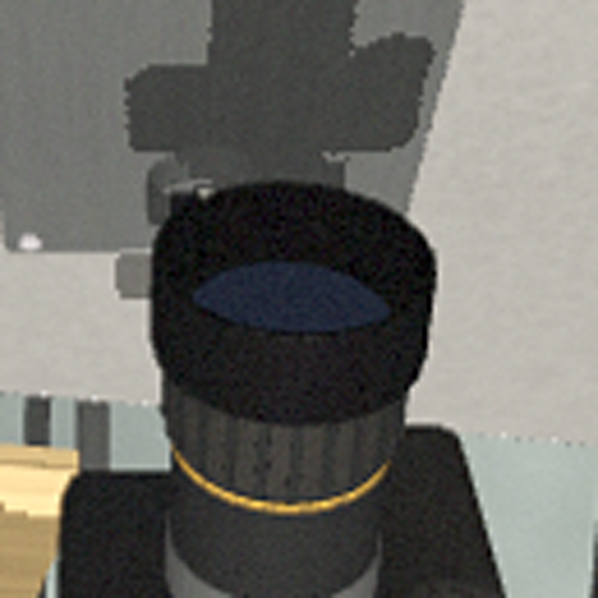

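```bash
python3 - <<'E'
import cv2,numpy as np
for n,(x,y) in dict(w2=(152,180),w3=(282,192)).items():
    im=cv2.imread(f'pics/{n}.png').astype(float)
    im=cv2.GaussianBlur(im,(0,0),0.6)
    im=255*(np.clip(im,0,110)/110)**.6
    c=im[y:y+86,x:x+86].astype(np.uint8)
    cv2.imwrite(f'pics/{n}d.png',cv2.resize(c,None,fx=7,fy=7,interpolation=cv2.INTER_CUBIC)[:600])
E
```

```text
(no output)
```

View pics/w2d.png

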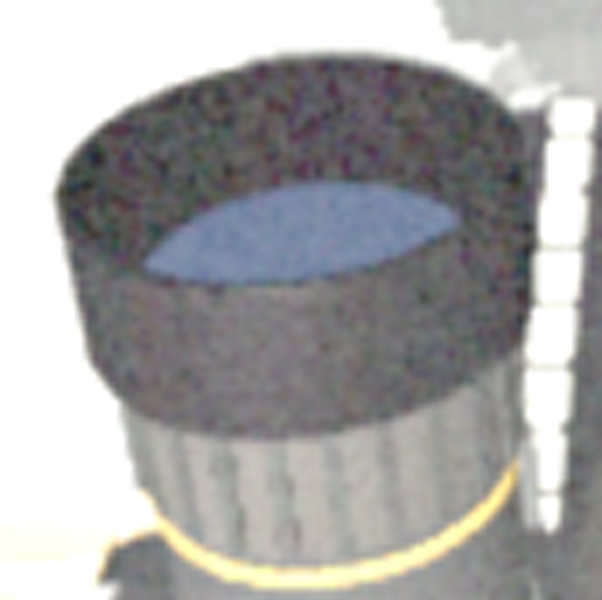

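View pics/w3d.png

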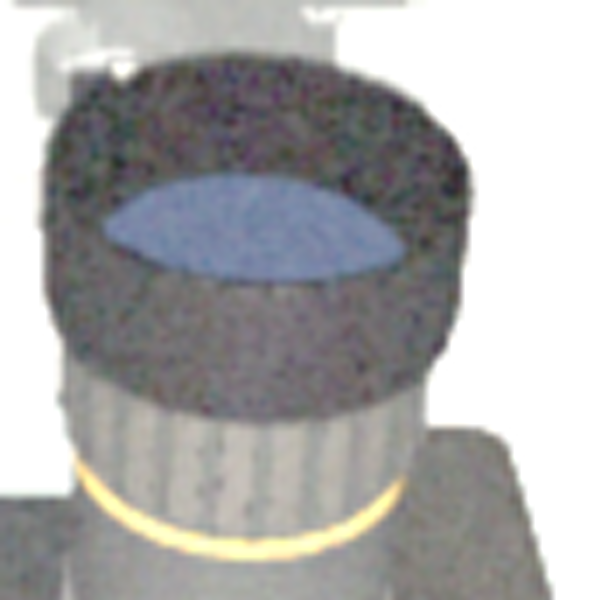

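```bash
cat > fitlens.py <<'E'
from h import *
import pickle
from scipy.optimize import least_squares
from scipy.spatial import cKDTree
c2=pickle.load(open('w2.pkl','rb'))[0];c3=pickle.load(open('w3.pkl','rb'))[0]
t=get_calibration('top');s=get_calibration('scene')
def P(l,sc,x,y): return (np.array(l,float)+.5)/sc-.5+[x,y]
A=lambda l:P(l,7,152,180); B=lambda l:P(l,7,282,192)
D=[(c2,'rim',A([(58,190),(75,155),(110,116),(150,89),(200,67),(260,55),(330,53),(390,60),(440,73),(485,97),(515,128)])),
(c2,'in',A([(190,280),(240,285),(300,283),(360,272),(410,255)])),
(c2,'rear',A([(170,425),(230,437),(300,437),(370,424),(430,404),(490,375)])),
(c2,'ring',A([(190,552),(230,572),(290,580),(350,574),(420,553),(480,513)])),
(c3,'rim',B([(48,165),(62,125),(140,66),(190,55),(250,52),(310,58),(370,73),(420,102),(450,132),(470,175)])),
(c3,'in',B([(140,255),(190,273),(250,281),(310,279),(360,268)])),
(c3,'rear',B([(110,383),(170,408),(250,420),(330,413),(390,393)])),
(c3,'ring',B([(110,502),(150,530),(200,547),(260,550),(320,538),(370,512)]))]
T2=lambda l:P(l,6,440,170)
S4=lambda l:P(l,5,20,10)
E_=[(t,'rim',T2([(122,272),(145,368),(168,465)])),(t,'ring',T2([(298,258),(318,340),(338,415)])),
 (s,'ring',S4([(548,475),(560,440),(580,410),(608,393)])),(s,'rim',S4([(722,460),(700,518),(650,567)]))]
th=np.linspace(0,2*np.pi,721)
def axes(yaw,tilt):
    x=np.array([np.cos(yaw)*np.cos(tilt),np.sin(yaw)*np.cos(tilt),-np.sin(tilt)]);y=np.cross([0,0,1],x);y/=np.linalg.norm(y)
    return np.c_[x,y,np.cross(x,y)]
def circ(p,k):
    M=axes(p[3],p[4]);off,r={'rim':(0,.04),'in':(0,p[5]),'rear':(-p[6],.04),'ring':(-p[7],p[8])}[k]
    return p[:3]+off*M[:,0]+r*(np.outer(np.cos(th),M[:,1])+np.outer(np.sin(th),M[:,2]))
def res(p,D=D):
    out=[]
    for c,k,q in D:
        d=proj(c,circ(p,k)); tr=cKDTree(d);_,i=tr.query(q)
        tan=d[(i+1)%720]-d[i-1];n=np.c_[tan[:,1],-tan[:,0]];n/=np.linalg.norm(n,axis=1)[:,None]
        out.append(((q-d[i])*n).sum(1))
    return np.concatenate(out)
p0=[.492,-.407,.257,np.radians(101.5),.3,.037,.03,.06,.033]
def show(D,nm):
    r=least_squares(res,p0,x_scale=[.01]*3+[.05]*2+[.003]*4,args=(D,));p=r.x
    cov=np.linalg.inv(r.jac.T@r.jac)*(r.fun@r.fun/len(r.fun))
    print(nm,p[:3],'yaw,tilt',np.degrees(p[3:5]),p[5:],'rms',np.sqrt(np.mean(r.fun**2)),'sd',np.sqrt(np.diag(cov))[:3],np.degrees(np.sqrt(np.diag(cov))[3:5]));return p
if __name__=='__main__':
    p=show(D,'both'); show(D[:4],'w2');show(D[4:],'w3')
    for e in E_: print(e[1],res(p,[e]))
    show(D+E_,'all')
    np.save('lens.npy',p[:5])
E
python3 fitlens.py
```

```text
both [ 0.493  -0.4089  0.2593] yaw,tilt [100.1863  21.3947] [0.0327 0.0257 0.063  0.0341] rms 0.4450883048578844 sd [0.0002 0.0007 0.0007] [0.4136 0.8784]
w2 [ 0.4919 -0.4195  0.2512] yaw,tilt [98.8772 22.1336] [0.0354 0.0291 0.0663 0.0347] rms 0.2838597017364037 sd [0.0005 0.003  0.0027] [0.4727 1.0479]
w3 [ 0.497  -0.4209  0.2494] yaw,tilt [102.0845  22.3887] [0.0368 0.0301 0.0698 0.0331] rms 0.19784882620134506 sd [0.0002 0.     0.0004] [0.3024 0.6939]
rim [-1.046  -0.5039 -0.3032]
ring [-0.4754  0.4224  0.402 ]
ring [0.8068 0.7246 0.6809 1.3365]
rim [ 0.1839 -0.2818 -0.0151]
all [ 0.4928 -0.4079  0.2595] yaw,tilt [100.5354  22.3258] [0.0338 0.0263 0.0618 0.0349] rms 0.4612784838101487 sd [0.0002 0.0006 0.0007] [0.3893 0.6589]
```

```bash
cat > fit2.py <<'E'
from fitlens import *
c1=pickle.load(open('w1.pkl','rb'))[0]
C1=lambda l:P(l,5,180,270)
F=[(c1,'rim',C1([(106,175),(120,145),(150,117),(190,101),(230,97),(270,102),(305,117),(325,138)])),(c1,'ring',C1([(140,350),(170,373),(220,384),(270,373),(305,350)])),(c1,'in',C1([(140,225),(180,238),(220,241),(270,232)])),(c1,'rear',C1([(150,297),(190,307),(230,310),(270,303)]))]
DD=D+F+E_
cams=[c2,c3,c1,t,s]
def res2(p,w=1.0):
    out=[]
    for c,k,q in DD:
        j=[i for i,x in enumerate(cams) if x is c][0]
        out.append(res(p[:9],[(c,k,q-p[9+2*j:11+2*j])])/.35/np.sqrt(2))
    sh=p[9:].reshape(-1,2)
    # common wrist shift prior 1.5px, individual .7
    m=sh[:3].mean(0)
    return np.concatenate(out+[(sh[:3]-m).ravel()/.7,m/1.3,sh[3:].ravel()/1.0])
r=least_squares(res2,list(p0)+[0]*10,x_scale=[.01]*3+[.05]*2+[.003]*4+[1]*10,loss='soft_l1')
p=r.x;sd=np.sqrt(np.diag(np.linalg.inv(r.jac.T@r.jac)))
print(p[:3],np.degrees(p[3:5]),p[5:9],'\nshifts',p[9:].reshape(-1,2).round(2).tolist(),'sd',sd[:3],np.degrees(sd[3:5]))
for c,k,q in DD:
    j=[i for i,x in enumerate(cams) if x is c][0]
    print(j,k,res(p[:9],[(c,k,q-p[9+2*j:11+2*j])]).round(2))
np.save('lens.npy',p[:5])
E
python3 fit2.py
```

```text
[ 0.4926 -0.4105  0.2542] [100.7648  22.7884] [0.0361 0.0279 0.0635 0.035 ] 
shifts [[-0.58, 2.04], [0.7, 1.79], [0.11, 2.27], [-0.56, 0.3], [-0.0, -0.01]] sd [0.0015 0.002  0.003 ] [0.4926 0.9992]
0 rim [ 0.67  0.72  0.02 -0.52 -0.93 -0.68 -0.13  0.3   0.48  0.71  0.45]
0 in [ 0.41  0.36  0.18  0.02 -0.13]
0 rear [-0.11 -0.1  -0.06  0.07 -0.11 -1.01]
0 ring [ 0.13 -0.32 -0.23  0.03  0.11  0.47]
1 rim [ 0.88  1.17  0.04 -0.02 -0.09 -0.25 -0.6  -0.27  0.06  0.26]
1 in [-0.18 -0.16  0.15  0.36  0.55]
1 rear [-0.34 -0.26 -0.02  0.18  0.13]
1 ring [ 0.3  -0.39 -0.67 -0.42 -0.07  0.16]
2 rim [ 0.24  0.31 -0.27 -0.38 -0.12  0.13  0.4   0.86]
2 ring [ 0.16  0.22 -0.14 -0.07 -0.04]
2 in [-0.76 -0.26 -0.35 -0.72]
2 rear [0.67 1.08 0.55 0.07]
3 rim [ 0.01 -0.06  0.26]
3 ring [ 0.19  0.46 -0.25]
4 ring [ 0.57  0.06 -0.12  0.64]
4 rim [0.34 0.01 0.84]
```

```bash
python3 - <<'E'
from h import *
delta((.636,.1775,.30),down(75))
E
```

```text
t(cm) [ 32.56  30.61 -11.23] r [-0.3815  0.6255 -1.0606] rows>= 11.1
```

Emit:
arm_command([
  {"fingers": 1, "tx": 2.7, "ty": 2.6, "tz": -0.9, "rx": -0.03, "ry": 0.05, "rz": -0.09},
  {"fingers": 1, "tx": 5.4, "ty": 5.1, "tz": -1.9, "rx": -0.06, "ry": 0.1, "rz": -0.18},
  {"fingers": 1, "tx": 8.1, "ty": 7.7, "tz": -2.8, "rx": -0.1, "ry": 0.16, "rz": -0.27},
  {"fingers": 1, "tx": 10.9, "ty": 10.2, "tz": -3.7, "rx": -0.13, "ry": 0.21, "rz": -0.35},
  {"fingers": 1, "tx": 13.6, "ty": 12.8, "tz": -4.7, "rx": -0.16, "ry": 0.26, "rz": -0.44},
  {"fingers": 1, "tx": 16.3, "ty": 15.3, "tz": -5.6, "rx": -0.19, "ry": 0.31, "rz": -0.53},
  {"fingers": 1, "tx": 19, "ty": 17.9, "tz": -6.6, "rx": -0.22, "ry": 0.37, "rz": -0.62},
  {"fingers": 1, "tx": 21.7, "ty": 20.4, "tz": -7.5, "rx": -0.25, "ry": 0.42, "rz": -0.71},
  {"fingers": 1, "tx": 24.4, "ty": 23, "tz": -8.4, "rx": -0.29, "ry": 0.47, "rz": -0.8},
  {"fingers": 1, "tx": 27.1, "ty": 25.5, "tz": -9.4, "rx": -0.32, "ry": 0.52, "rz": -0.88},
  {"fingers": 1, "tx": 29.8, "ty": 28.1, "tz": -10.3, "rx": -0.35, "ry": 0.57, "rz": -0.97},
  {"fingers": 1, "tx": 32.5, "ty": 30.6, "tz": -11.2, "rx": -0.38, "ry": 0.63, "rz": -1.06},
])

```text
time_s: 4.38
eef_pos: [0.6374, 0.1793, 0.2987]
ee_rot: [[-0.967, 0.256, -0.007], [0.256, 0.967, 0.006], [0.008, 0.004, -1.0]]
contact_force: [0.8, 0.4, 1.3]
finger_gap: 0.0855
```

```bash
python3 - <<'E'
from h import *
o=get_obs();print(o['time_s'],o['q'],o['eef_pos'])
delta((.636,.1775,.29),down(75))
E
```

```text
4.3833 [ 0.2376  0.4575 -0.8497  1.2572  0.3291  1.5728  0.7537] [0.6374 0.1793 0.2987]
t(cm) [ 0.08 -0.21  0.87] r [ 0.0043 -0.0084  0.0029] rows>= 0.2
```

Emit:
arm_command([
  {"fingers": 1, "tx": 0.1, "ty": -0.2, "tz": 0.9, "rx": 0.004, "ry": -0.008, "rz": 0.003},
  {"fingers": 1, "tx": 0.1, "ty": -0.2, "tz": 0.9, "rx": 0.004, "ry": -0.008, "rz": 0.003},
  {"fingers": 1, "tx": 0.1, "ty": -0.2, "tz": 0.9, "rx": 0.004, "ry": -0.008, "rz": 0.003},
])

```text
time_s: 4.63
eef_pos: [0.6358, 0.1782, 0.2881]
ee_rot: [[-0.966, 0.259, -0.003], [0.259, 0.966, 0.001], [0.004, 0.0, -1.0]]
contact_force: [-0.6, 1.2, 1.0]
finger_gap: 0.0853
```

```bash
python3 - <<'E'
from h import *
import pickle
o=get_obs();print(o['time_s'],o['q'],o['eef_pos'])
c=get_calibration('wrist');im=capture('wrist');cv2.imwrite('pics/w4.png',im[:,:,::-1]);pickle.dump((c,o),open('w4.pkl','wb'))
E
```

```text
4.6333 [ 0.2414  0.4533 -0.8476  1.2838  0.3317  1.5494  0.7478] [0.6358 0.1782 0.2881]
```

View pics/w4.png

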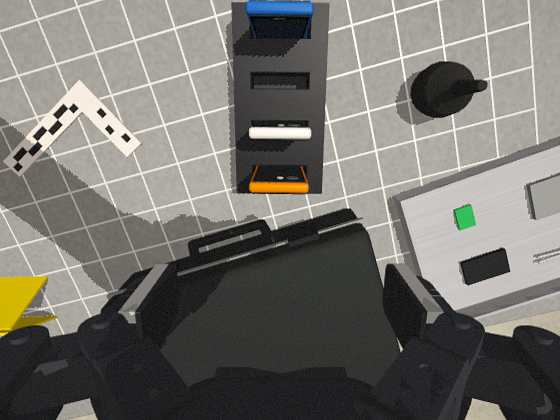

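```bash
python3 - <<'E'
import cv2
im=cv2.imread('pics/w4.png')[110:200,225:335];cv2.imwrite('pics/w4c.png',cv2.resize(im,None,fx=6,fy=6,interpolation=cv2.INTER_CUBIC))
E
```

```text
(no output)
```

View pics/w4c.png

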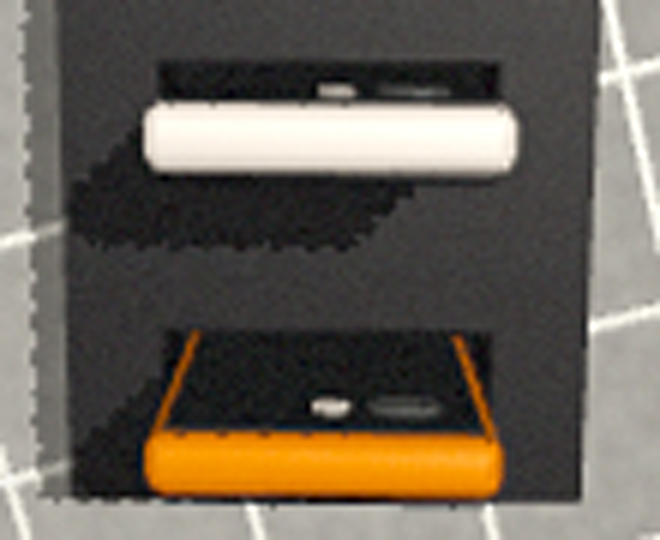

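```bash
python3 - <<'E'
from h import *
import pickle
c,o=pickle.load(open('w4.pkl','rb'))
C=lambda x,y:((x+.5)/6-.5+225,(y+.5)/6-.5+110)
for n,l in dict(o=[(147,465),(502,465)],ob=[(325,432),(325,497)],w=[(143,138),(518,138)]).items():
    a,b=[atz(c,*C(*p),.132) for p in l];print(n,a,b,np.linalg.norm(a-b),(a+b)/2,np.degrees(np.arctan2(*(b-a)[1::-1])))
    R=np.array(o['ee_rot']);print('   in tool cm',R.T@((a+b)/2-o['eef_pos'])*100)
E
```

```text
o [0.6293 0.15   0.132 ] [0.6435 0.2031 0.132 ] 0.054968950897333585 [0.6364 0.1765 0.132 ] 74.97027317744772
   in tool cm [-0.1583 -0.1541 15.6112]
ob [0.6314 0.178  0.132 ] [0.6413 0.1753 0.132 ] 0.010300691435035945 [0.6364 0.1766 0.132 ] -15.115966571740795
   in tool cm [-0.1526 -0.1463 15.6112]
w [0.5815 0.1635 0.132 ] [0.5959 0.2172 0.132 ] 0.055605466156781545 [0.5887 0.1903 0.132 ] 74.96872924872372
   in tool cm [ 4.8047 -0.0548 15.6288]
```

Emit:
arm_command([
  {"fingers": 1, "tx": -0.15, "ty": -0.15, "tz": 3.5, "rx": 0, "ry": 0, "rz": 0},
  {"fingers": 1, "tx": -0.15, "ty": -0.15, "tz": 7, "rx": 0, "ry": -0.003, "rz": 0},
  {"fingers": 1, "tx": -0.15, "ty": -0.15, "tz": 10.5, "rx": 0, "ry": -0.003, "rz": 0},
  {"fingers": 1, "tx": -0.15, "ty": -0.15, "tz": 13, "rx": 0, "ry": -0.003, "rz": 0},
  {"fingers": 1, "tx": -0.15, "ty": -0.15, "tz": 15.5, "rx": 0, "ry": -0.003, "rz": 0},
  {"fingers": 1, "tx": -0.15, "ty": -0.15, "tz": 17.5, "rx": 0, "ry": -0.003, "rz": 0},
  {"fingers": 1, "tx": -0.15, "ty": -0.15, "tz": 19.3, "rx": 0, "ry": -0.003, "rz": 0},
  {"fingers": 1, "tx": -0.15, "ty": -0.15, "tz": 19.3, "rx": 0, "ry": -0.003, "rz": 0},
  {"fingers": 1, "tx": -0.15, "ty": -0.15, "tz": 19.3, "rx": 0, "ry": -0.003, "rz": 0},
])

```text
time_s: 5.43
eef_pos: [0.6369, 0.1756, 0.0989]
ee_rot: [[-0.966, 0.26, 0.005], [0.26, 0.966, -0.001], [-0.005, 0.0, -1.0]]
contact_force: [0.1, -0.4, -0.0]
finger_gap: 0.0854
```

```bash
python3 - <<'E'
from h import *
import pickle
o=get_obs();print(o['time_s'],o['q'],o['eef_pos'],o['contact_force'])
delta((.6364,.1765,.095),down(75))
c=get_calibration('wrist');im=capture('wrist');cv2.imwrite('pics/w5.png',im[:,:,::-1]);pickle.dump((c,o),open('w5.pkl','wb'))
E
```

```text
5.4333 [ 0.2415  0.5604 -0.7991  1.5436  0.4221  1.2128  0.6783] [0.6369 0.1756 0.0989] [ 0.1176 -0.4065 -0.0496]
t(cm) [0.08 0.07 0.39] r [ 0.0002  0.0047 -0.0013] rows>= 0.1
```

View pics/w5.png

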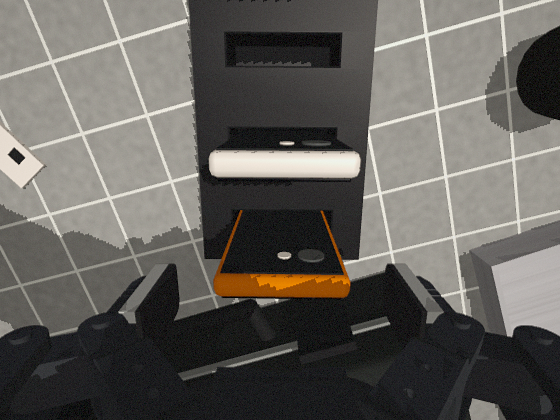

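Emit:
arm_command([
  {"fingers": 1, "tx": 0.08, "ty": 0.07, "tz": 0.3, "rx": 0, "ry": 0.005, "rz": 0},
  {"fingers": 0.8, "tx": 0.08, "ty": 0.07, "tz": 0.3, "rx": 0, "ry": 0.005, "rz": 0},
  {"fingers": 0.7, "tx": 0.08, "ty": 0.07, "tz": 0.3, "rx": 0, "ry": 0.005, "rz": 0},
  {"fingers": 0.6, "tx": 0.08, "ty": 0.07, "tz": 0.3, "rx": 0, "ry": 0.005, "rz": 0},
  {"fingers": 0.55, "tx": 0.08, "ty": 0.07, "tz": 0.3, "rx": 0, "ry": 0.005, "rz": 0},
  {"fingers": 0.5, "tx": 0.08, "ty": 0.07, "tz": 0.3, "rx": 0, "ry": 0.005, "rz": 0},
  {"fingers": 0.4, "tx": 0.08, "ty": 0.07, "tz": 0.3, "rx": 0, "ry": 0.005, "rz": 0},
  {"fingers": 0.2, "tx": 0.08, "ty": 0.07, "tz": 0.3, "rx": 0, "ry": 0.005, "rz": 0},
  {"fingers": 0, "tx": 0.08, "ty": 0.07, "tz": 0.3, "rx": 0, "ry": 0.005, "rz": 0},
  {"fingers": 0, "tx": 0.08, "ty": 0.07, "tz": 0.3, "rx": 0, "ry": 0.005, "rz": 0},
], squeeze=20)

```text
time_s: 6.32
eef_pos: [0.6377, 0.177, 0.0978]
ee_rot: [[-0.966, 0.26, 0.003], [0.26, 0.966, 0.001], [-0.002, 0.002, -1.0]]
contact_force: [0.1, -1.2, 5.9]
finger_gap: 0.0552
```

```bash
python3 - <<'E'
from h import *
import pickle
o=get_obs();print(o['time_s'],o['finger_gap'],o['eef_pos'],o['contact_force'])
c=get_calibration('wrist');im=capture('wrist');cv2.imwrite('pics/w6.png',im[:,:,::-1]);pickle.dump((c,o),open('w6.pkl','wb'))
E
```

```text
6.3167 0.055210190589424626 [0.6377 0.177  0.0978] [ 0.0865 -1.194   5.8512]
```

View pics/w6.png

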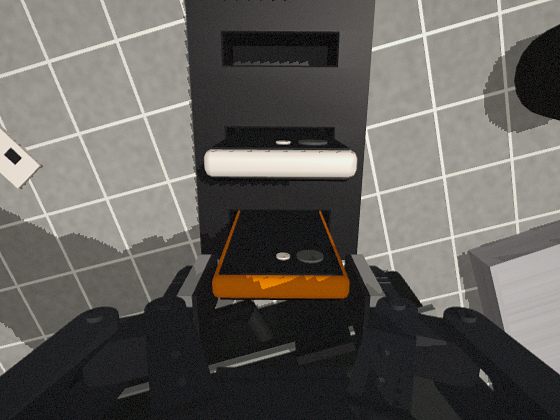

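Emit:
arm_command([
  {"fingers": 0, "tx": 0, "ty": 0, "tz": -0.5, "rx": 0, "ry": 0, "rz": 0},
  {"fingers": 0, "tx": 0, "ty": 0, "tz": -1.2, "rx": 0, "ry": 0, "rz": 0},
  {"fingers": 0, "tx": 0, "ty": 0, "tz": -2.2, "rx": 0, "ry": 0, "rz": 0},
  {"fingers": 0, "tx": 0, "ty": 0, "tz": -3.4, "rx": 0, "ry": 0, "rz": 0},
  {"fingers": 0, "tx": 0, "ty": 0, "tz": -4.8, "rx": 0, "ry": 0, "rz": 0},
  {"fingers": 0, "tx": 0, "ty": 0, "tz": -6.4, "rx": 0, "ry": 0, "rz": 0},
  {"fingers": 0, "tx": 0, "ty": 0, "tz": -8.4, "rx": 0, "ry": 0, "rz": 0},
  {"fingers": 0, "tx": 0, "ty": 0, "tz": -10.4, "rx": 0, "ry": 0, "rz": 0},
  {"fingers": 0, "tx": 0, "ty": 0, "tz": -12, "rx": 0, "ry": 0, "rz": 0},
  {"fingers": 0, "tx": 0, "ty": 0, "tz": -13.5, "rx": 0, "ry": 0, "rz": 0},
  {"fingers": 0, "tx": 0, "ty": 0, "tz": -14.5, "rx": 0, "ry": 0, "rz": 0},
  {"fingers": 0, "tx": 0, "ty": 0, "tz": -14.5, "rx": 0, "ry": 0, "rz": 0},
])

```text
time_s: 7.37
eef_pos: [0.6381, 0.1776, 0.2462]
ee_rot: [[-0.966, 0.26, 0.007], [0.26, 0.966, 0.002], [-0.006, 0.004, -1.0]]
contact_force: [-0.6, 0.8, -1.5]
finger_gap: 0.0553
```

```bash
python3 - <<'E'
from h import *
import pickle
o=get_obs();print(o['time_s'],o['finger_gap'],o['eef_pos'],o['contact_force'],o['q'])
c=get_calibration('wrist');im=capture('wrist');cv2.imwrite('pics/w7.png',im[:,:,::-1]);pickle.dump((c,o),open('w7.pkl','wb'))
im=capture('scene');crop(im,210,160,200,150,4,'pics/s7.png')
E
```

```text
7.3667 0.055293657235783944 [0.6381 0.1776 0.2462] [-0.5957  0.773  -1.5132] [ 0.2525  0.4636 -0.8421  1.358   0.3437  1.4616  0.7372]
```

View pics/w7.png

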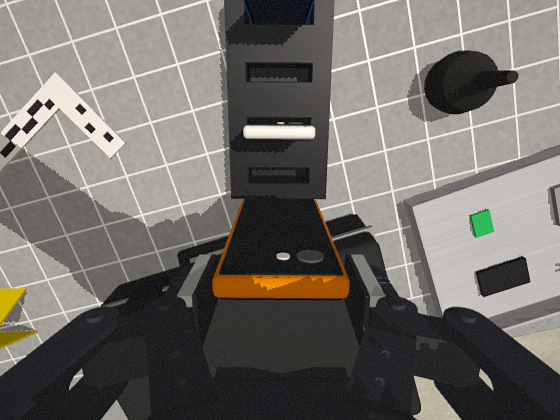

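View pics/s7.png

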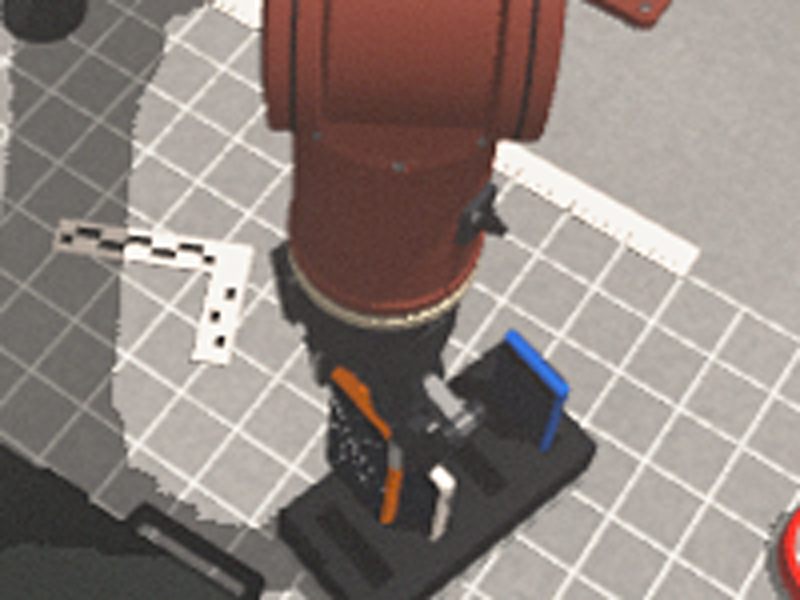

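```bash
python3 - <<'E'
import cv2
im=cv2.imread('pics/w7.png')[185:305,205:360];cv2.imwrite('pics/w7c.png',cv2.resize(im,None,fx=5,fy=5,interpolation=cv2.INTER_CUBIC))
E
```

```text
(no output)
```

View pics/w7c.png

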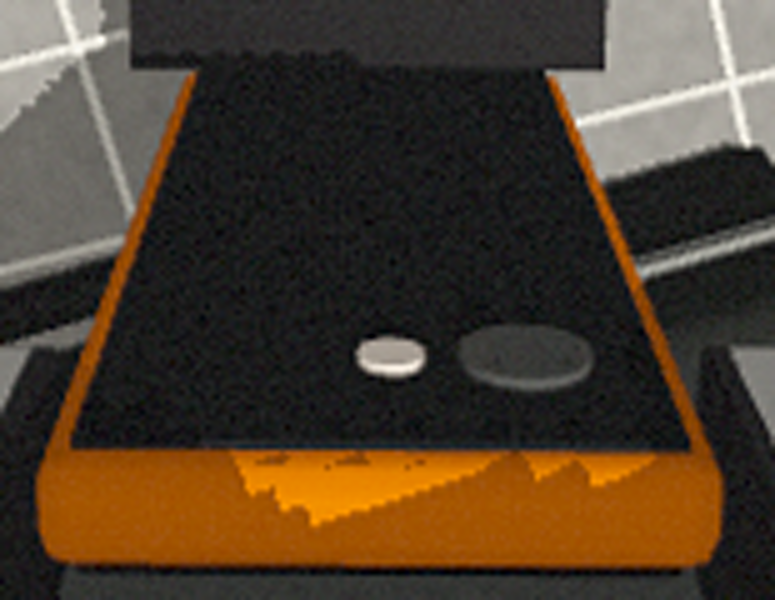

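```bash
cat > hand.py <<'E'
from h import *
import pickle
from scipy.optimize import least_squares
X=np.load('X.npy')
def fit(c,o,pts,prior_ang=.02):
    """pts list (kind,u,v); kinds L,R (back side edges), T (top back edge), F (top front edge), tL,tR extremes of top"""
    cc=dict(c);
    R0=np.array(o['ee_rot']);Tt=np.eye(4);Tt[:3,:3]=R0;Tt[:3,3]=o['eef_pos'];cc['pose']=np.linalg.inv(Tt)@c['pose']
    seg={'L':((-6,-28,0),(-6,-28,124)),'R':((-6,28,0),(-6,28,124)),'T':((-6,-28,124),(-6,28,124)),'F':((6,-28,124),(6,28,124)),'tL':((0,-28,0),(0,-28,124)),'tR':((0,28,0),(0,28,124))}
    B=np.diag([-1.,1,-1])
    def res(p):
        R=B@Ro.from_rotvec(p[3:]).as_matrix();out=[]
        for k,u,v in pts:
            if k[0]=='t':
                P=R@(np.array([0,-28 if k=='tL' else 28,122])/1e3)+p[:3];out.append(proj(cc,P)[0][0]-u);continue
            P=np.array(seg[k])/1e3@R.T+p[:3];a,b=proj(cc,P);d=(b-a)/np.linalg.norm(b-a);out.append(d[0]*(v-a[1])-d[1]*(u-a[0]))
        return np.r_[np.array(out)/.5,p[3:]/prior_ang]
    r=least_squares(res,[0,0,.09,0,0,0],x_scale=[.01]*3+[.05]*3)
    sd=np.sqrt(np.diag(np.linalg.inv(r.jac.T@r.jac)))
    print('handset in tool mm',r.x[:3]*1e3,'ang deg',np.degrees(r.x[3:]),'sd',sd[:3]*1e3,np.degrees(sd[3:]),'res px',(r.fun[:len(pts)]*.5).round(2))
    T=np.eye(4);T[:3,:3]=B@Ro.from_rotvec(r.x[3:]).as_matrix();T[:3,3]=r.x[:3];return T
if __name__=='__main__':
    c,o=pickle.load(open('w7.pkl','rb'))
    C=lambda k,x,y:(k,(x+.5)/5-.5+205,(y+.5)/5-.5+185)
    T=fit(c,o,[C('L',192,78),C('L',120,270),C('L',50,455),C('R',551,78),C('R',630,265),C('R',711,455),C('T',200,447),C('T',400,447),C('T',600,449),C('F',150,565),C('F',380,567),C('F',600,565),C('tL',38,500),C('tR',721,500)])
    np.save('hit.npy',T)
E
python3 hand.py
```

```text
handset in tool mm [-5.5785 -0.8914 97.1517] ang deg [-0.6123 -1.3582 -0.5678] sd [0.5691 0.2556 0.465 ] [0.136  0.2907 0.3515] res px [-0.03 -0.89 -1.59  0.09  0.86  1.51  0.78  0.62  0.86 -1.37 -1.11 -1.64
  3.07 -2.96]
```

```bash
python3 - <<'E'
s=open('hand.py').read()
s=s.replace("'L':((-6,-28,0),(-6,-28,124)),'R':((-6,28,0),(-6,28,124))","'L':((-4,-27.6,0),(-4,-27.6,124)),'R':((-4,27.6,0),(-4,27.6,124))").replace("'T':((-6,-28,124),(-6,28,124)),'F':((6,-28,124),(6,28,124))","'T':((-6,-28,122.5),(-6,28,122.5)),'F':((5.3,-28,123.3),(5.3,28,123.3))").replace("-28 if k=='tL' else 28,122","-27.6 if k=='tL' else 27.6,122")
open('hand.py','w').write(s)
E
python3 hand.py
```

```text
handset in tool mm [-2.4546 -0.8312 92.1558] ang deg [-0.6    -0.8135 -0.5321] sd [0.5692 0.247  0.4609] [0.1342 0.2976 0.3487] res px [-0.09 -0.43 -0.65  0.18  0.36  0.41  0.98  0.85  1.11 -1.24 -0.96 -1.47
  1.65 -1.42]
```

```bash
cat > target.py <<'E'
from h import *
from fitlens import axes
def tool_target(p,H,dist=.15):
    M=axes(p[3],p[4]);Tc=np.eye(4);Tc[:3,:3]=np.c_[-M[:,0],-M[:,1],M[:,2]]
    Tc[:3,3]=p[:3]+dist*M[:,0]-Tc[:3,:3]@[.006,0,.062]
    return Tc@np.linalg.inv(H)
H0=np.diag([-1.,1,-1,1]);H0[:3,3]=[-.0005,-.0005,.090]
E
python3 - <<'E'
from target import *
p=np.load('lens.npy');print(p)
o=get_obs()
for d in(.25,.15):
    T=tool_target(p,H0,d);print(T);delta(T[:3,3],T[:3,:3])
E
```

```text
[ 0.4926 -0.4105  0.2542  1.7587  0.3977]
[[-0.1722  0.9824  0.0723  0.4469]
 [ 0.9057  0.1868 -0.3805 -0.1674]
 [-0.3873  0.     -0.9219  0.1806]
 [ 0.      0.      0.      1.    ]]
t(cm) [  9.44 -38.21   6.14] r [ 0.2257 -0.3537  1.1036] rows>= 9.6
[[-0.1722  0.9824  0.0723  0.4641]
 [ 0.9057  0.1868 -0.3805 -0.258 ]
 [-0.3873  0.     -0.9219  0.2194]
 [ 0.      0.      0.      1.    ]]
t(cm) [  5.41 -46.5    2.26] r [ 0.2257 -0.3537  1.1036] rows>= 11.2
```

Emit:
arm_command([
  {"fingers": 0, "tx": 0.2, "ty": -0.8, "tz": -0.8, "rx": 0.005, "ry": -0.007, "rz": 0.02},
  {"fingers": 0, "tx": 0.6, "ty": -2.4, "tz": -1.6, "rx": 0.014, "ry": -0.02, "rz": 0.07},
  {"fingers": 0, "tx": 1.1, "ty": -4.6, "tz": -2, "rx": 0.027, "ry": -0.042, "rz": 0.13},
  {"fingers": 0, "tx": 1.8, "ty": -7.3, "tz": -2, "rx": 0.043, "ry": -0.067, "rz": 0.21},
  {"fingers": 0, "tx": 2.5, "ty": -10.3, "tz": -1.6, "rx": 0.061, "ry": -0.096, "rz": 0.3},
  {"fingers": 0, "tx": 3.3, "ty": -13.4, "tz": -1.0, "rx": 0.079, "ry": -0.124, "rz": 0.39},
  {"fingers": 0, "tx": 4.1, "ty": -16.5, "tz": -0.2, "rx": 0.097, "ry": -0.152, "rz": 0.48},
  {"fingers": 0, "tx": 4.9, "ty": -19.6, "tz": 0.7, "rx": 0.115, "ry": -0.181, "rz": 0.57},
  {"fingers": 0, "tx": 5.6, "ty": -22.6, "tz": 1.6, "rx": 0.133, "ry": -0.209, "rz": 0.65},
  {"fingers": 0, "tx": 6.3, "ty": -25.4, "tz": 2.5, "rx": 0.15, "ry": -0.235, "rz": 0.73},
  {"fingers": 0, "tx": 6.9, "ty": -27.5, "tz": 3.2, "rx": 0.162, "ry": -0.254, "rz": 0.79},
  {"fingers": 0, "tx": 7.2, "ty": -29, "tz": 3.6, "rx": 0.17, "ry": -0.268, "rz": 0.84},
])

```text
time_s: 8.47
eef_pos: [0.4896, -0.0867, 0.205]
ee_rot: [[-0.424, 0.901, 0.095], [0.854, 0.433, -0.289], [-0.302, -0.042, -0.952]]
contact_force: [0.9, 0.5, -0.2]
finger_gap: 0.0553
```

```bash
python3 - <<'E'
from target import *
p=np.load('lens.npy')
o=get_obs();print(o['q'],o['contact_force'],o['finger_gap'])
for d in(.25,):
    T=tool_target(p,H0,d);delta(T[:3,3],T[:3,:3])
E
```

```text
[ 0.5494 -0.0188 -0.6783  1.9285  0.3159  1.1862  0.2118] [ 0.8737  0.546  -0.2169] 0.05530236782370165
t(cm) [-4.34 -7.24  4.25] r [ 0.0508 -0.085   0.2583] rows>= 2.3
```

Emit:
arm_command([
  {"fingers": 0, "tx": -0.9, "ty": -1.5, "tz": 0.8, "rx": 0.01, "ry": -0.017, "rz": 0.05},
  {"fingers": 0, "tx": -1.9, "ty": -3.2, "tz": 1.9, "rx": 0.022, "ry": -0.037, "rz": 0.11},
  {"fingers": 0, "tx": -2.9, "ty": -4.8, "tz": 2.8, "rx": 0.034, "ry": -0.057, "rz": 0.17},
  {"fingers": 0, "tx": -3.7, "ty": -6.2, "tz": 3.6, "rx": 0.044, "ry": -0.073, "rz": 0.22},
  {"fingers": 0, "tx": -4.2, "ty": -7, "tz": 4.1, "rx": 0.049, "ry": -0.082, "rz": 0.25},
  {"fingers": 0, "tx": -4.3, "ty": -7.2, "tz": 4.25, "rx": 0.051, "ry": -0.085, "rz": 0.258},
  {"fingers": 0, "tx": -4.3, "ty": -7.2, "tz": 4.25, "rx": 0.051, "ry": -0.085, "rz": 0.258},
])

```text
time_s: 9.05
eef_pos: [0.4466, -0.1671, 0.1802]
ee_rot: [[-0.172, 0.982, 0.071], [0.906, 0.186, -0.381], [-0.387, -0.001, -0.922]]
contact_force: [-0.3, 0.4, -0.6]
finger_gap: 0.0554
```

```bash
python3 - <<'E'
from target import *
import pickle
p=np.load('lens.npy')
o=get_obs();print(o['q'],o['contact_force'],o['finger_gap'])
T=tool_target(p,H0,.15);delta(T[:3,3],T[:3,:3])
c=get_calibration('wrist');im=capture('wrist');cv2.imwrite('pics/w8.png',im[:,:,::-1]);pickle.dump((c,o),open('w8.pkl','wb'))
im=capture('scene');cv2.imwrite('pics/s8.png',im[:,:,::-1]);crop(im,20,10,200,150,4,'pics/s8c.png')
im=capture('top');cv2.imwrite('pics/t8.png',im[:,:,::-1]);crop(im,360,160,200,150,4,'pics/t8c.png')
E
```

```text
[ 0.6141 -0.0696 -0.6285  2.0473  0.393   1.1121  0.0039] [-0.3396  0.4194 -0.5702] 0.05536805867452368
t(cm) [-10.05   0.03  -0.02] r [-0.0009 -0.0002 -0.0001] rows>= 2.4
```

View pics/w8.png

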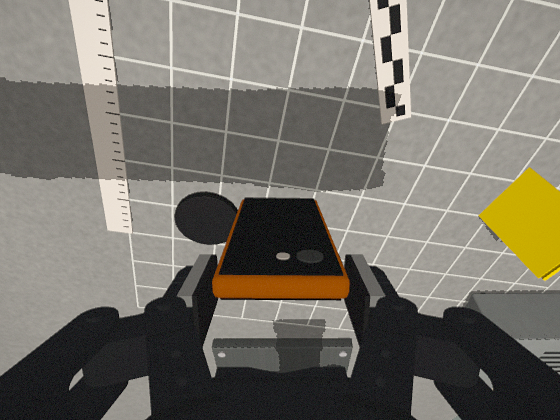

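View pics/s8c.png

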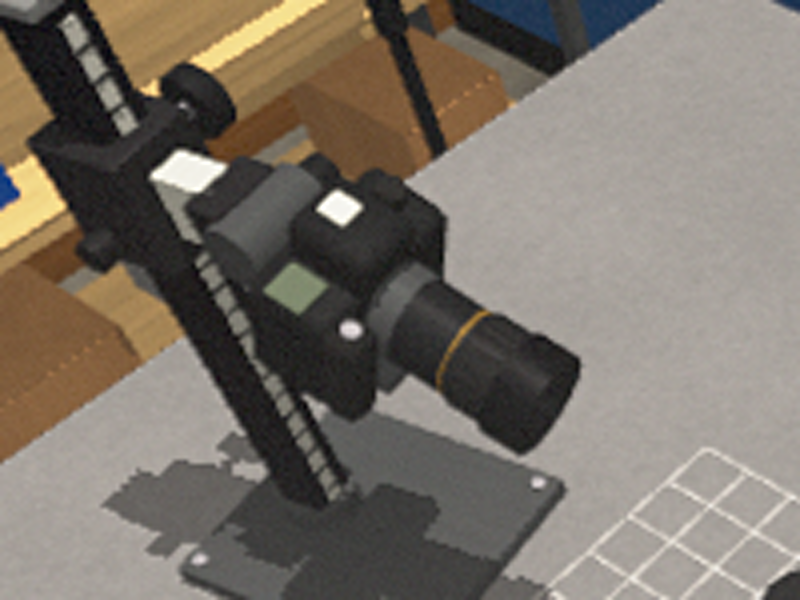

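View pics/t8c.png

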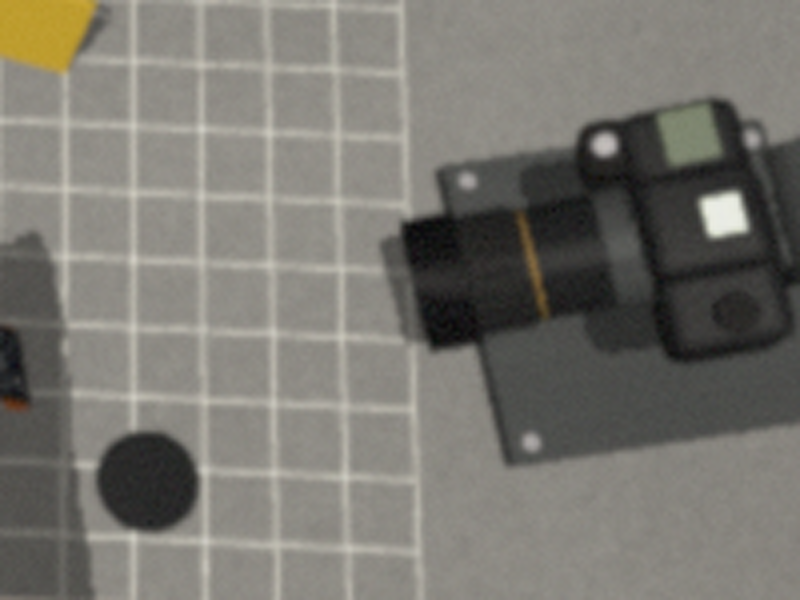

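```bash
python3 - <<'E'
import cv2
im=cv2.imread('pics/w8.png')[190:305,205:360];cv2.imwrite('pics/w8c.png',cv2.resize(im,None,fx=5,fy=5,interpolation=cv2.INTER_CUBIC))
im=cv2.imread('pics/s8.png')[60:200,130:300];cv2.imwrite('pics/s8d.png',cv2.resize(im,None,fx=4,fy=4,interpolation=cv2.INTER_CUBIC))
im=cv2.imread('pics/t8.png')[180:300,270:440];cv2.imwrite('pics/t8d.png',cv2.resize(im,None,fx=4.5,fy=4.5,interpolation=cv2.INTER_CUBIC))
E
```

```text
(no output)
```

View pics/w8c.png

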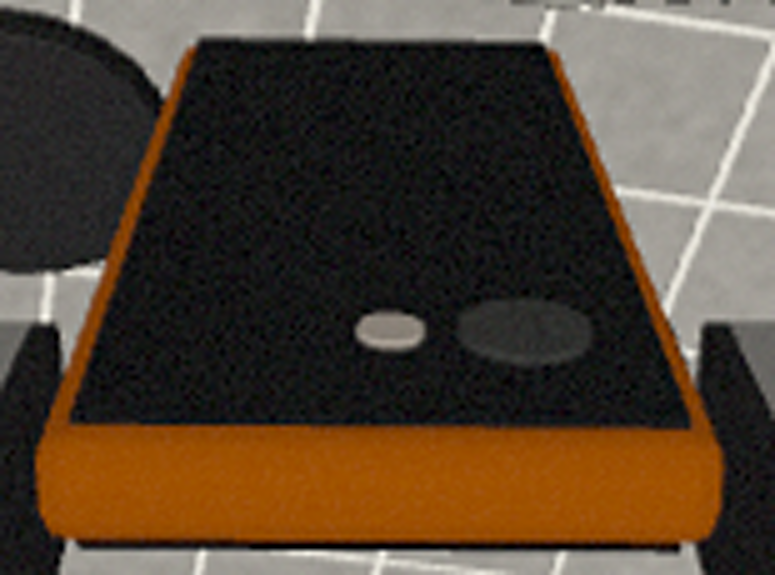

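View pics/s8d.png

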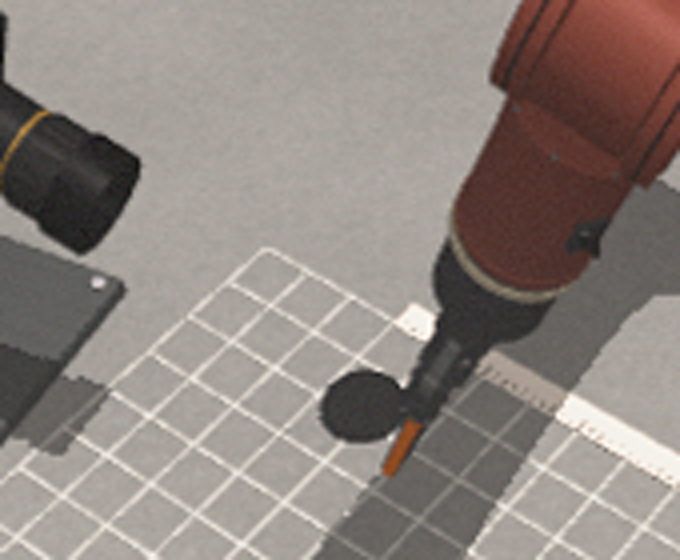

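View pics/t8d.png

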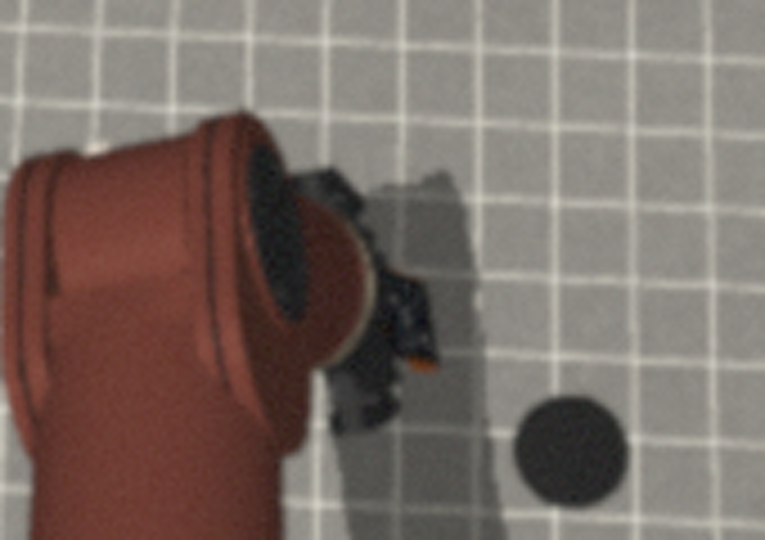

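```bash
python3 - <<'E'
s=open('hand.py').read()
s=s.replace("seg={","seg={'Z':((-6,-28,0.5),(-6,28,0.5)),")
i=s.index("if __name__");s=s[:i]+'''if __name__=='__main__':
    c,o=pickle.load(open('w8.pkl','rb'))
    C=lambda k,x,y:(k,(x+.5)/5-.5+205,(y+.5)/5-.5+190)
    pts=[C('L',190,52),C('L',120,245),C('L',52,430),C('R',553,52),C('R',630,240),C('R',708,430),C('T',200,424),C('T',400,426),C('T',600,427),C('F',150,537),C('F',380,541),C('F',600,540),C('tL',38,475),C('tR',721,475),C('Z',250,40),C('Z',500,42)]
    T=fit(c,o,pts);fit(c,o,pts,.2)
    fit(c,o,[q for q in pts if q[0] in'LRZ'],.2)
    np.save('hit.npy',T)
'''
open('hand.py','w').write(s)
E
python3 hand.py
```

```text
handset in tool mm [-1.1615 -1.0021 92.6972] ang deg [-0.5625 -0.045  -0.8127] sd [0.266  0.2509 0.4459] [0.1373 0.1421 0.3254] res px [-0.27 -0.57 -0.69  0.4   0.47  0.5   1.22  1.3   1.19 -1.67 -1.18 -1.68
  2.   -1.79 -0.02 -0.16]
handset in tool mm [-1.1599 -1.0166 92.6919] ang deg [-0.5747 -0.0463 -0.8847] sd [0.2669 0.2525 0.4468] [0.1384 0.1432 0.3393] res px [-0.3  -0.58 -0.69  0.37  0.45  0.51  1.26  1.3   1.15 -1.62 -1.18 -1.73
  2.02 -1.77  0.   -0.19]
handset in tool mm [-1.8719 -1.0852 95.6679] ang deg [-0.6061 -0.055  -0.6623] sd [0.6533 0.279  2.6594] [0.1522 0.3768 0.8359] res px [ 0.03 -0.06  0.03 -0.01  0.01 -0.01 -0.    0.  ]
```

Emit:
arm_command([
  {"fingers": 0, "tx": -0.8, "ty": 0, "tz": 0, "rx": 0, "ry": 0, "rz": 0},
  {"fingers": 0, "tx": -2, "ty": 0, "tz": 0, "rx": 0, "ry": 0, "rz": 0},
  {"fingers": 0, "tx": -3.6, "ty": 0, "tz": 0, "rx": 0, "ry": 0, "rz": 0},
  {"fingers": 0, "tx": -5.4, "ty": 0, "tz": 0, "rx": 0, "ry": 0, "rz": 0},
  {"fingers": 0, "tx": -7.2, "ty": 0, "tz": 0, "rx": 0, "ry": 0, "rz": 0},
  {"fingers": 0, "tx": -8.7, "ty": 0, "tz": 0, "rx": 0, "ry": 0, "rz": 0},
  {"fingers": 0, "tx": -9.6, "ty": 0, "tz": 0, "rx": 0, "ry": 0, "rz": 0},
  {"fingers": 0, "tx": -10, "ty": 0, "tz": 0, "rx": 0, "ry": 0, "rz": 0},
  {"fingers": 0, "tx": -10, "ty": 0, "tz": 0, "rx": 0, "ry": 0, "rz": 0},
])

```text
time_s: 9.95
eef_pos: [0.4654, -0.2571, 0.2198]
ee_rot: [[-0.173, 0.982, 0.073], [0.906, 0.188, -0.38], [-0.387, 0.001, -0.922]]
contact_force: [0.0, 0.2, -1.2]
finger_gap: 0.0551
```

```bash
cat > look.py <<'E'
from target import *
import pickle,sys
n=sys.argv[1]
p=np.load('lens.npy')
H=H0.copy();H[:3,3]=[-.001,-.0003,.091]
o=get_obs();print(o['time_s'],o['q'],o['contact_force'],o['finger_gap'])
T=tool_target(p,H,.15);delta(T[:3,3],T[:3,:3])
W=np.eye(4);W[:3,:3]=o['ee_rot'];W[:3,3]=o['eef_pos'];W=W@H
ims={}
for nm in('scene','top','wrist'):
    c=get_calibration(nm);ims[nm]=(capture(nm),c,o)
    cv2.imwrite(f'pics/{nm}{n}.png',ims[nm][0][:,:,::-1])
pickle.dump(ims,open(f'ims{n}.pkl','wb'))
from fitlens import circ
pp=np.r_[p[:5],.036,.028,.0635,.035]
for nm,(x,y,w,h,s) in dict(scene=(90,60,140,105,5.7),top=(380,170,140,105,5.7)).items():
    im,c,_=ims[nm]
    big=cv2.resize(im[y:y+h,x:x+w,::-1],None,fx=s,fy=s,interpolation=cv2.INTER_CUBIC)
    cv2.imwrite(f'pics/{nm}{n}raw.png',big); big=big.copy()
    q=lambda P:(((proj(c,P)-[x,y]+.5)*s-.5)).round().astype(int)
    for k in('rim','rear','ring'): cv2.polylines(big,[q(circ(pp,k))],True,(255,255,0),1)
    M=axes(p[3],p[4]);cv2.polylines(big,[q(np.array([p[:3]-.07*M[:,0],p[:3]+.15*M[:,0]]))],False,(0,255,0),1)
    for xx in(-6,6): 
        cv2.polylines(big,[q(np.array([[xx,-28,0],[xx,28,0],[xx,28,124],[xx,-28,124]])/1e3@W[:3,:3].T+W[:3,3])],True,(255,0,255),1)
    cv2.imwrite(f'pics/{nm}{n}ov.png',big)
E
python3 look.py 9
```

```text
9.95 [ 0.696  -0.0318 -0.5229  1.9343  0.3956  1.1196  0.2077] [ 0.0321  0.1731 -1.216 ] 0.05506611100052975
t(cm) [ 0.01 -0.16 -0.04] r [ 0.0012 -0.0005  0.001 ] rows>= 0.0
```

View pics/scene9ov.png

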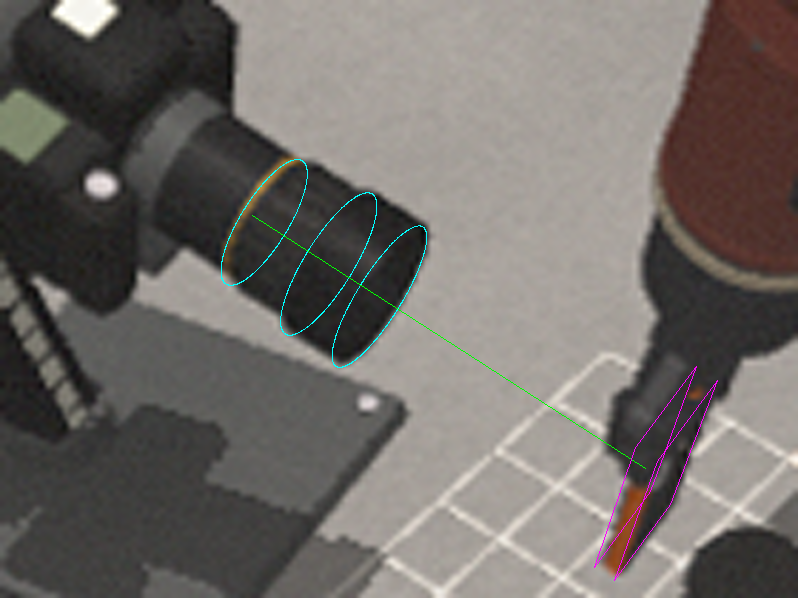

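View pics/top9ov.png

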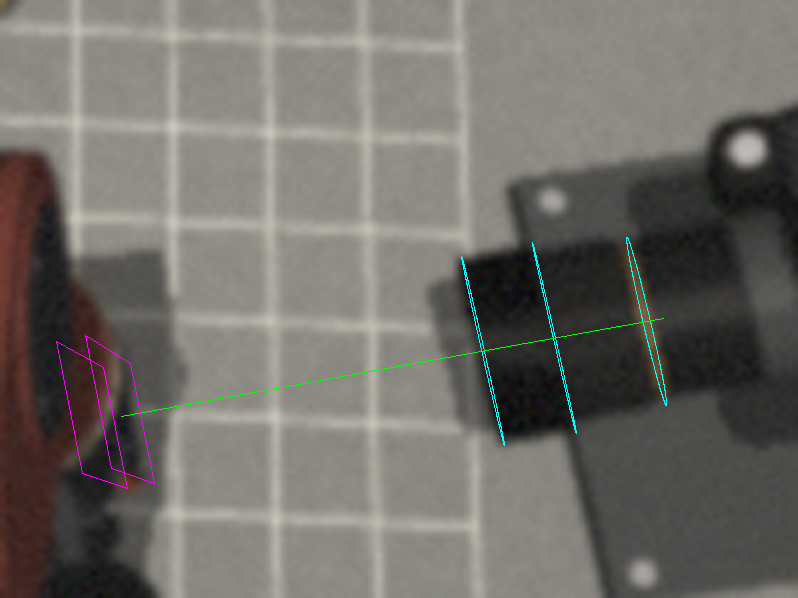

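View pics/wrist9.png

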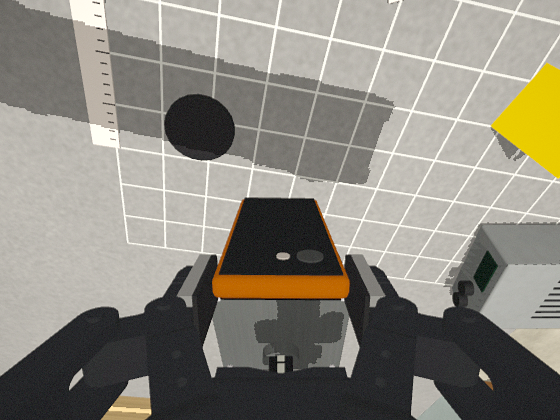

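```bash
python3 - <<'E'
import cv2
for n,(x,y,w,h) in dict(scene=(180,115,50,50),top=(385,220,50,45)).items():
    im=cv2.imread(f'pics/{n}9.png')[y:y+h,x:x+w];cv2.imwrite(f'pics/{n}9z.png',cv2.resize(im,None,fx=12,fy=12,interpolation=cv2.INTER_CUBIC))
E
python3 - <<'E'
from h import *
import pickle
from fitlens import circ
for n,(x,y) in dict(scene=(180,115),top=(385,220)).items():
    im,c,o=pickle.load(open('ims9.pkl','rb'))[n]
    W=np.eye(4);W[:3,:3]=o['ee_rot'];W[:3,3]=o['eef_pos'];H=np.diag([-1.,1,-1,1]);H[:3,3]=[-.001,-.0003,.091];W=W@H
    P=np.array([[-6,-28,0],[6,-28,0],[-6,28,0],[6,28,0],[6,25,3],[6,-25,3],[6,28,70]])/1e3
    print(n,((proj(c,P@W[:3,:3].T+W[:3,3])-[x,y]+.5)*12-.5).round())
E
```

```text
scene [[331. 401.]
 [289. 374.]
 [214. 561.]
 [171. 534.]
 [180. 520.]
 [285. 377.]
 [218. 397.]]
top [[208. 428.]
 [264. 418.]
 [158. 174.]
 [213. 164.]
 [214. 176.]
 [259. 404.]
 [162. 133.]]
```

View pics/scene9z.png

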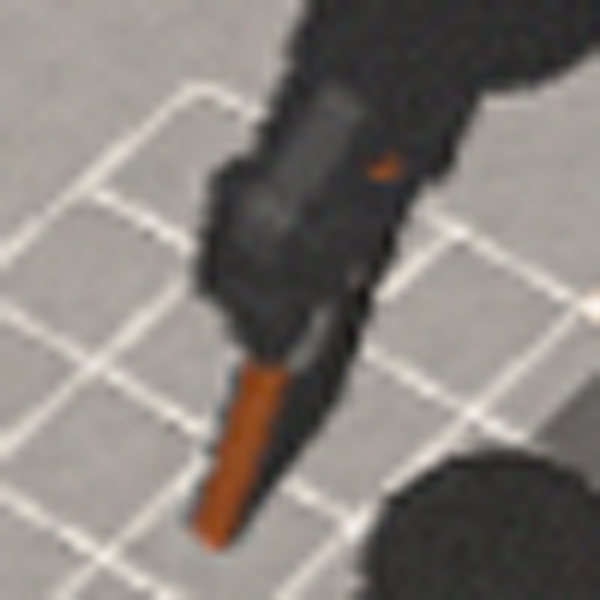

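View pics/top9z.png

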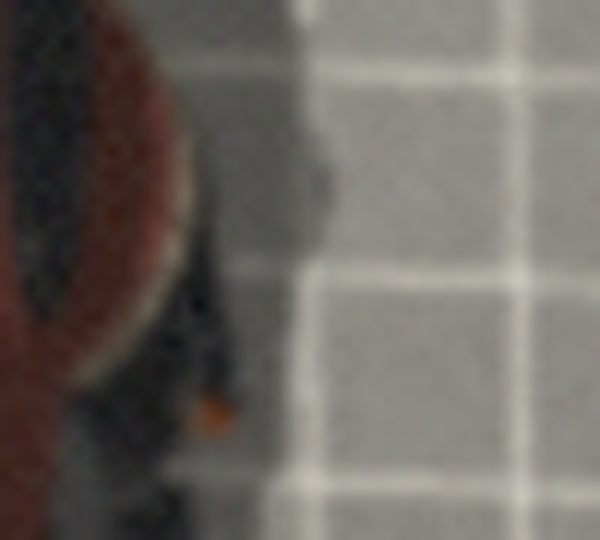

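```bash
python3 - <<'E'
from h import *
import pickle
d=pickle.load(open('ims9.pkl','rb'))
im,c,o=d['scene'];im=im.astype(float)
a=im[:,:,0]-im[:,:,2]
for v in range(143,163): print(v,[int(x) for x in a[v,192:208]])
im,c,o=d['top'];im=im.astype(float)
a=im[:,:,0]-im[:,:,2]; print('top')
for v in range(250,259): print(v,[int(x) for x in a[v,396:410]], [int(x) for x in im[v,396:410].mean(1)])
for v in range(236,250): print(v,[int(x) for x in im[v,396:412].mean(1)])
E
```

```text
143 [12, 12, 12, 12, 14, 12, 8, 5, 1, -1, 0, -2, -2, 2, 2, 3]
144 [13, 12, 13, 11, 10, 8, 10, 12, 17, 14, 5, 8, 7, 5, 4, 2]
145 [13, 11, 13, 12, 11, 10, 11, 5, 48, 47, 41, 35, 8, 5, 1, 4]
146 [10, 13, 12, 13, 10, 11, 11, 0, 86, 103, 102, 79, 18, -1, -1, 4]
147 [12, 12, 13, 11, 9, 12, 11, 11, 96, 117, 108, 47, 6, 0, 3, 1]
148 [15, 17, 14, 14, 13, 11, 4, 45, 107, 102, 100, 36, 3, 5, 5, 1]
149 [10, 18, 16, 15, 13, 12, 2, 83, 112, 110, 69, 24, -3, 3, 2, 6]
150 [11, 12, 11, 17, 15, 12, 15, 91, 111, 107, 42, 4, 2, -1, 7, 12]
151 [9, 12, 12, 14, 14, 8, 41, 111, 108, 99, 39, -2, 0, 4, 9, 10]
152 [14, 14, 12, 11, 9, 3, 82, 107, 106, 68, 15, 2, 3, 10, 12, 11]
153 [14, 14, 11, 12, 13, 19, 82, 112, 104, 43, -1, 3, 3, 11, 12, 12]
154 [13, 15, 11, 15, 12, 36, 102, 108, 97, 36, -2, 5, 11, 10, 11, 12]
155 [11, 11, 17, 17, 5, 85, 109, 109, 74, 15, 3, 11, 15, 16, 12, 11]
156 [10, 18, 11, 11, 17, 90, 109, 101, 42, 5, 5, 10, 13, 16, 17, 13]
157 [18, 14, 8, 5, 43, 105, 109, 78, 23, 2, 11, 13, 11, 10, 14, 16]
158 [18, 11, 10, 8, 74, 114, 106, 70, 13, 11, 13, 11, 13, 12, 13, 13]
159 [13, 9, 10, 26, 60, 105
[... 1543 characters left out ...]
9, 42, 51, 77, 83, 85, 82, 83, 84, 89, 103, 117]
241 [55, 69, 87, 96, 63, 33, 48, 74, 91, 98, 97, 91, 92, 101, 121, 139]
242 [56, 69, 80, 76, 52, 34, 43, 76, 95, 101, 98, 97, 100, 116, 147, 165]
243 [56, 74, 83, 59, 33, 28, 38, 63, 83, 88, 90, 89, 93, 122, 159, 166]
244 [66, 82, 72, 44, 35, 27, 36, 59, 76, 81, 80, 80, 87, 118, 159, 157]
245 [72, 88, 61, 34, 40, 16, 35, 55, 74, 80, 82, 78, 91, 120, 157, 155]
246 [76, 72, 47, 34, 44, 35, 34, 46, 72, 78, 80, 81, 86, 121, 157, 154]
247 [64, 47, 36, 36, 41, 40, 39, 48, 65, 79, 81, 83, 94, 129, 159, 154]
248 [51, 37, 28, 21, 34, 45, 48, 44, 59, 75, 78, 85, 102, 137, 161, 155]
249 [40, 34, 32, 31, 36, 44, 36, 39, 59, 76, 82, 86, 105, 141, 165, 152]
```

Emit:
arm_command([
  {"fingers": 0, "tx": -0.1, "ty": -0.03, "tz": -0.02, "rx": 0.001, "ry": 0, "rz": 0.001},
  {"fingers": 0, "tx": -0.2, "ty": -0.06, "tz": -0.04, "rx": 0.001, "ry": 0, "rz": 0.001},
  {"fingers": 0, "tx": -0.2, "ty": -0.06, "tz": -0.04, "rx": 0.001, "ry": 0, "rz": 0.001},
  {"fingers": 0, "tx": -0.2, "ty": -0.06, "tz": -0.04, "rx": 0.001, "ry": 0, "rz": 0.001},
  {"fingers": 0, "tx": -0.2, "ty": -0.06, "tz": -0.04, "rx": 0.001, "ry": 0, "rz": 0.001},
  {"fingers": 0, "tx": -0.2, "ty": -0.06, "tz": -0.04, "rx": 0.001, "ry": 0, "rz": 0.001},
])

```text
time_s: 10.6
eef_pos: [0.4649, -0.2574, 0.2203]
ee_rot: [[-0.174, 0.982, 0.072], [0.906, 0.189, -0.38], [-0.387, -0.001, -0.922]]
contact_force: [-1.6, 0.6, -1.6]
finger_gap: 0.0553
```

```bash
python3 look.py 10; python3 - <<'E'
from h import *
import pickle
im,c,o=pickle.load(open('ims10.pkl','rb'))['wrist'];crop(im,190,180,180,130,4,'pics/w10c.png')
E
```

```text
10.6 [ 0.6964 -0.0323 -0.5225  1.9335  0.3949  1.1215  0.2102] [-1.6131  0.5546 -1.564 ] 0.055345456825199486
t(cm) [ 0.05 -0.11  0.  ] r [ 0.0002 -0.0008  0.002 ] rows>= 0.0
```

View pics/scene10ov.png

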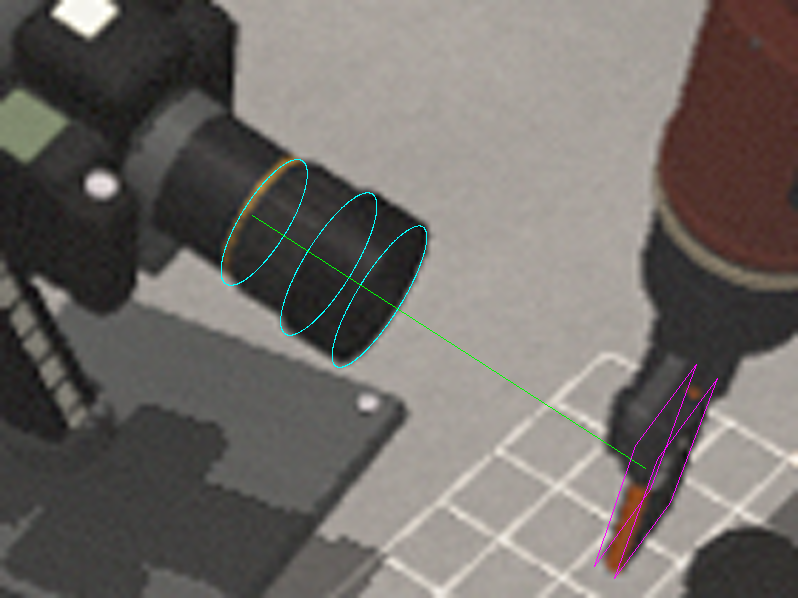

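View pics/scene10raw.png

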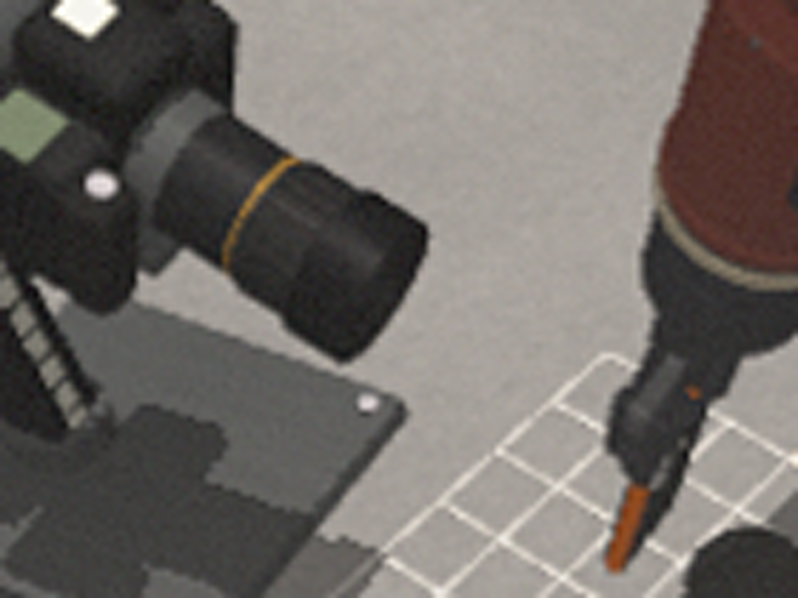

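View pics/w10c.png

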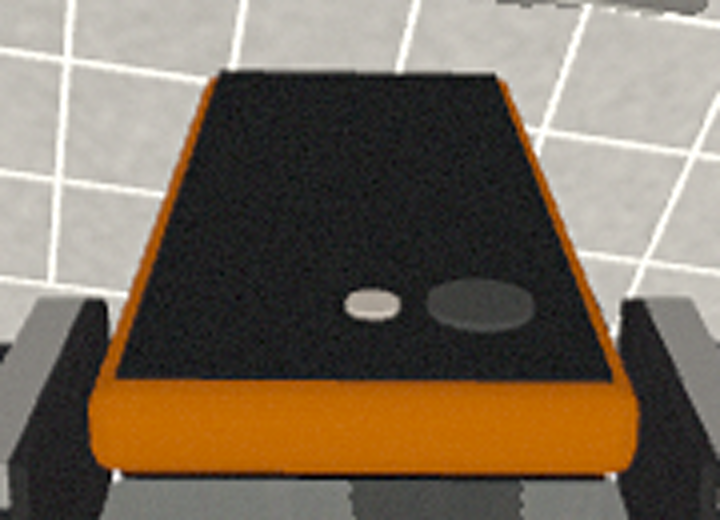

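```bash
python3 - <<'E'
from h import *
import pickle
from fitlens import circ
im,c,o=pickle.load(open('ims10.pkl','rb'))['scene']
ims=[im.astype(float)]
for f in ['scene9','s8']: ims.append(cv2.imread(f'pics/{f}.png')[:,:,::-1].astype(float))
im=np.mean(ims,0)
x,y,w,h,s=118,76,52,52,11.5
b=255*(np.clip(im[y:y+h,x:x+w,::-1],0,130)/130)**.6
b=cv2.resize(b.astype(np.uint8),None,fx=s,fy=s,interpolation=cv2.INTER_CUBIC);cv2.imwrite('pics/sz.png',b)
p=np.load('lens.npy')
for n,pp in enumerate([np.r_[p[:5],.036,.028,.0635,.035]]):
    d=b.copy();q=lambda P:(((proj(c,P)-[x,y]+.5)*s-.5)).round().astype(int)
    for k in('rim','rear','ring'): cv2.polylines(d,[q(circ(pp,k))],True,(0,0,255),1)
    cv2.imwrite('pics/szov.png',d)
E
```

```text
(no output)
```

View pics/sz.png

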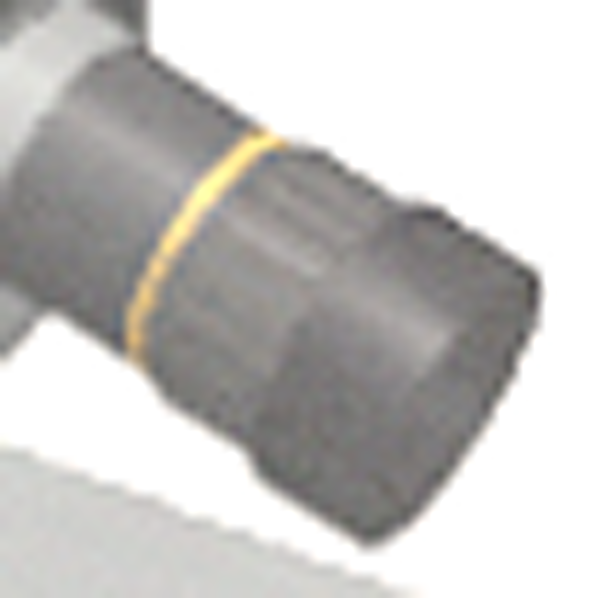

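View pics/szov.png

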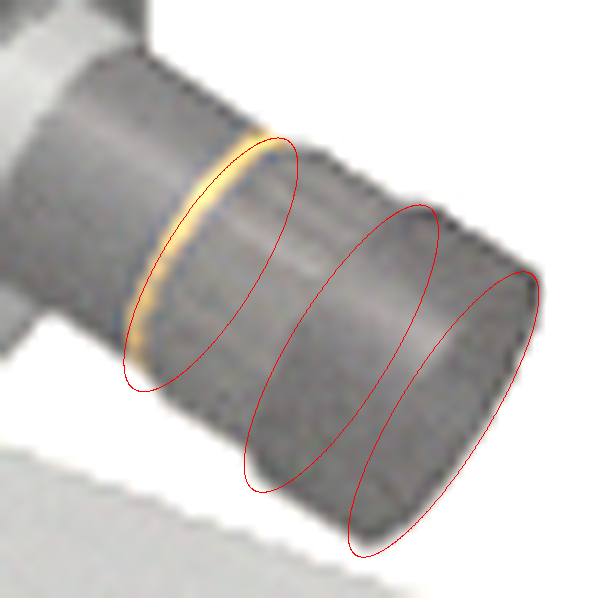

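```bash
cat > fit3.py <<'E'
import fitlens as fl
from fitlens import *
c1=pickle.load(open('w1.pkl','rb'))[0]
C1=lambda l:P(l,5,180,270)
F=[(c1,'rim',C1([(106,175),(120,145),(150,117),(190,101),(230,97),(270,102),(305,117),(325,138)])),(c1,'ring',C1([(140,350),(170,373),(220,384),(270,373),(305,350)])),(c1,'in',C1([(140,225),(180,238),(220,241),(270,232)])),(c1,'rear',C1([(150,297),(190,307),(230,310),(270,303)]))]
Z=lambda l:P(l,11.5,118,76)
G=[(t,'rim',T2([(122,272),(145,368),(168,465)])),(t,'ring',T2([(298,258),(318,340),(338,415)])),
 (s,'ring',Z([(270,135),(230,163),(195,202),(165,250),(142,300),(134,350)])),(s,'rim',Z([(540,283),(538,320),(500,400),(480,435),(440,487),(400,533),(370,546)]))]
DD=D+F+G
cams=[c2,c3,c1,t,s]
def circ(p,k):
    M=axes(p[3],p[4]);off,r={'rim':(0,p[9]),'in':(0,p[5]),'rear':(-p[6],p[9]),'ring':(-p[7],p[8])}[k]
    return p[:3]+off*M[:,0]+r*(np.outer(np.cos(th),M[:,1])+np.outer(np.sin(th),M[:,2]))
fl.circ=circ
def res2(p):
    out=[]
    for c,k,q in DD:
        j=[i for i,x in enumerate(cams) if x is c][0]
        out.append(fl.res(p[:10],[(c,k,q-p[10+2*j:12+2*j])])/.35/np.sqrt(2))
    sh=p[10:].reshape(-1,2);m=sh[:3].mean(0)
    return np.concatenate(out+[(sh[:3]-m).ravel()/.7,m/1.3,sh[3:].ravel()/1.0])
r=least_squares(res2,list(p0)+[.039]+[0]*10,x_scale=[.01]*3+[.05]*2+[.003]*5+[1]*10,loss='soft_l1')
p=r.x;sd=np.sqrt(np.diag(np.linalg.inv(r.jac.T@r.jac)))
print('cost',r.cost,p[:3],np.degrees(p[3:5]),p[5:10],'\nshifts',p[10:].reshape(-1,2).round(2).tolist(),'sd',sd[:3],np.degrees(sd[3:5]))
for c,k,q in DD:
    j=[i for i,x in enumerate(cams) if x is c][0]
    print(j,k,fl.res(p[:10],[(c,k,q-p[10+2*j:12+2*j])]).round(2))
np.save('lens3.npy',p[:10])
E
python3 fit3.py
```

```text
cost 16.909889660352896 [ 0.4923 -0.4063  0.2583] [100.8476  23.7651] [0.0379 0.03   0.0644 0.0339 0.0384] 
shifts [[0.04, 0.28], [-0.03, 0.0], [0.15, 0.62], [0.34, 0.14], [-0.1, 0.08]] sd [0.0013 0.0019 0.0021] [0.4717 0.7954]
0 rim [ 0.08  0.61  0.11 -0.38 -0.78 -0.54  0.    0.41  0.53  0.58 -0.16]
0 in [ 0.44  0.23 -0.01 -0.13 -0.14]
0 rear [-0.12 -0.04  0.02  0.14 -0.08 -1.09]
0 ring [ 0.17 -0.23 -0.12  0.12  0.16  0.42]
1 rim [-0.19  0.66  0.01  0.01 -0.02 -0.15 -0.49 -0.21 -0.01 -0.26]
1 in [-0.04 -0.17  0.09  0.37  0.76]
1 rear [-0.45 -0.28  0.    0.2   0.08]
1 ring [ 0.19 -0.41 -0.64 -0.35  0.03  0.22]
2 rim [-0.22  0.2  -0.25 -0.35 -0.12  0.06  0.2   0.4 ]
2 ring [ 0.1   0.22 -0.18 -0.19 -0.29]
2 in [-0.27 -0.14 -0.36 -0.69]
2 rear [ 0.55  0.99  0.44 -0.1 ]
3 rim [ 0.15 -0.25  0.42]
3 ring [-0.18  0.1   0.03]
4 ring [ 0.14  0.09 -0.01  0.07  0.12  0.43]
4 rim [ 0.16 -0.    0.23  0.15  0.3  -0.05 -0.03]
```

```bash
sed -e "s/'rear':(-p\[6\],p\[9\])/'rear':(-p[6],p[-1])/" -e "s/\[0\]\*10,x_scale/[0]*10+[.039],x_scale/; s/\[1\]\*10,loss/[1]*10+[.003],loss/; s/p\[10:\]\.reshape/p[10:20].reshape/g; s/fl.res(p\[:10\]/fl.res(np.r_[p[:10],p[20:]]/; s/lens3/lens4/" fit3.py > fit4.py; python3 fit4.py | head -3
# without wrist 'in' pts and with only fixed cams
sed -e "s/^DD=.*/DD=[d for d in D+F+G if d[1]!='in']/; s/lens3/lens5/" fit3.py > fit5.py; python3 fit5.py | head -2
```

```text
cost 16.900643447010392 [ 0.4923 -0.4063  0.2583] [100.8503  23.7623] [0.0379 0.0297 0.0644 0.0339 0.0384] 
shifts [[0.02, 0.27], [-0.05, -0.0], [0.14, 0.61], [0.34, 0.15], [-0.09, 0.08]] sd [0.0004 0.0019 0.0021] [0.4698 0.8441]
0 rim [ 0.07  0.6   0.11 -0.38 -0.78 -0.54 -0.    0.41  0.53  0.58 -0.16]Traceback (most recent call last):
  File "fit5.py", line 23, in <module>
    p=r.x;sd=np.sqrt(np.diag(np.linalg.inv(r.jac.T@r.jac)))
                             ~~~~~~~~~~~~~^^^^^^^^^^^^^^^
    ainv = _umath_linalg.inv(a, signature=signature)
    raise LinAlgError("Singular matrix")
numpy.linalg.LinAlgError: Singular matrix
```

```bash
cp lens.npy lens_old.npy; python3 - <<'E'
import numpy as np
np.save('lens.npy',np.load('lens3.npy')[:5])
E
sed -i 's/H\[:3,3\]=\[.*\]$/H[:3,3]=[.001,-.0008,.090]/; s/pp=np.r_.*/pp=np.r_[p[:5],.0379,.03,.0644,.0339]/' look.py
sed -i "s/'rim':(0,.04)/'rim':(0,.0384)/; s/'rear':(-p\[6\],.04)/'rear':(-p[6],.0384)/" fitlens.py
grep -n 'H\[' look.py
python3 - <<'E'
from target import *
p=np.load('lens.npy');H=H0.copy();H[:3,3]=[.001,-.0008,.090]
T=tool_target(p,H);delta(T[:3,3],T[:3,:3]);print(T)
E
```

```text
5:H=H0.copy();H[:3,3]=[.001,-.0008,.090]
t(cm) [ 0.12 -0.03 -0.18] r [-0.0004 -0.0179  0.0007] rows>= 0.1
[[-0.1722  0.9821  0.0758  0.4643]
 [ 0.8989  0.1882 -0.3958 -0.2557]
 [-0.403   0.     -0.9152  0.2215]
 [ 0.      0.      0.      1.    ]]
```

Emit:
arm_command([
  {"fingers": 0, "tx": 0.06, "ty": -0.02, "tz": -0.1, "rx": 0, "ry": -0.009, "rz": 0},
  {"fingers": 0, "tx": 0.12, "ty": -0.03, "tz": -0.18, "rx": 0, "ry": -0.018, "rz": 0},
  {"fingers": 0, "tx": 0.12, "ty": -0.03, "tz": -0.18, "rx": 0, "ry": -0.018, "rz": 0},
  {"fingers": 0, "tx": 0.12, "ty": -0.03, "tz": -0.18, "rx": 0, "ry": -0.018, "rz": 0},
  {"fingers": 0, "tx": 0.12, "ty": -0.03, "tz": -0.18, "rx": 0, "ry": -0.018, "rz": 0},
  {"fingers": 0, "tx": 0.12, "ty": -0.03, "tz": -0.18, "rx": 0, "ry": -0.018, "rz": 0},
  {"fingers": 0, "tx": 0.12, "ty": -0.03, "tz": -0.18, "rx": 0, "ry": -0.018, "rz": 0},
  {"fingers": 0, "tx": 0.12, "ty": -0.03, "tz": -0.18, "rx": 0, "ry": -0.018, "rz": 0},
])

```text
time_s: 11.42
eef_pos: [0.4643, -0.2558, 0.2216]
ee_rot: [[-0.173, 0.982, 0.075], [0.899, 0.188, -0.396], [-0.403, -0.001, -0.915]]
contact_force: [-0.6, 0.3, -1.1]
finger_gap: 0.0554
```

```bash
python3 look.py 11; python3 -c "
from h import *
print(get_obs()['qd'])"
```

```text
11.4167 [ 0.6906 -0.0394 -0.5301  1.9425  0.4121  1.1199  0.1885] [-0.5929  0.3395 -1.0894] 0.055446700335602846
t(cm) [ 0.01 -0.    0.  ] r [-0.0004  0.0001  0.0004] rows>= 0.0
[ 0.0002 -0.0008 -0.0009 -0.0008  0.0003 -0.0014  0.001 ]
```

View pics/scene11ov.png

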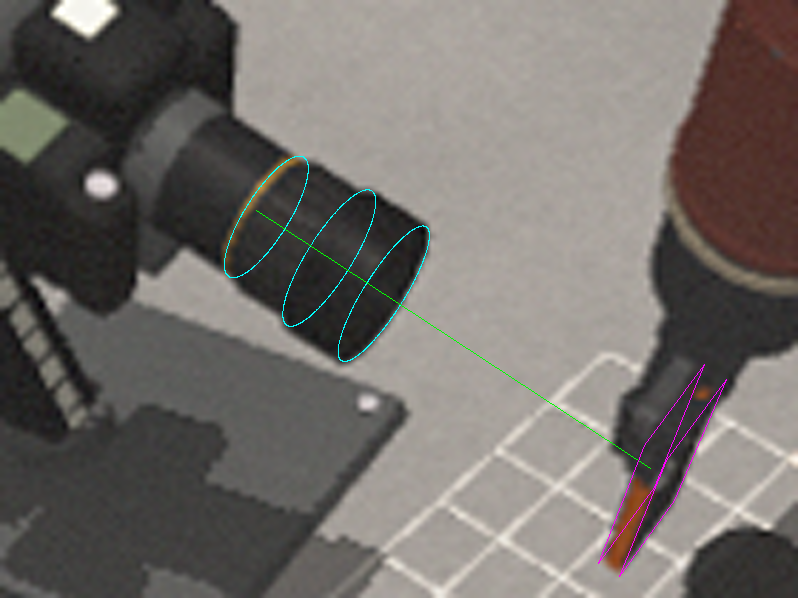

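View pics/top11ov.png

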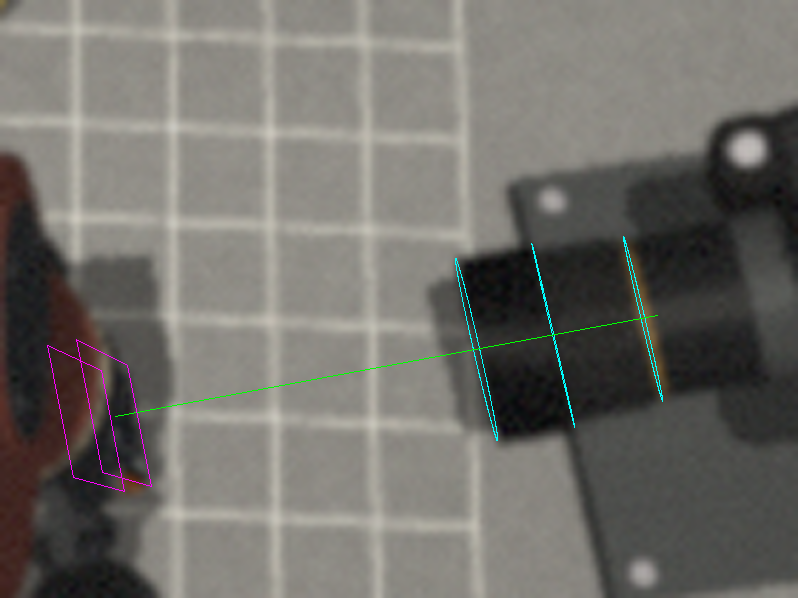

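View pics/scene11.png

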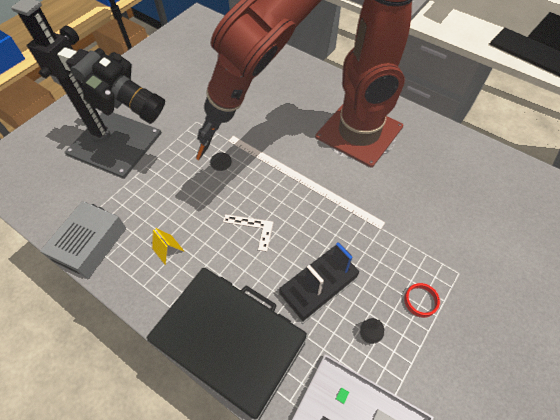

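```bash
python3 -c "
from cell import *
print(job_done())"
```

```text
the job is handed in; nothing more can be done
None
```

I drew the orange handset straight up out of its slot, gripping it by its two long side edges at 20 N. I then handed the job in at about 11.4 s with the arm still holding it in front of the lens.

**Final checks**
- The tool was within 0.1 mm and 0.03° of the pose I computed for it, with the joints almost still.
- The finger opening stayed at about 55 mm throughout, so I saw no sign of the handset slipping or pivoting.
- Drawn over the scene and top pictures, my lens and handset models matched to about a pixel, or 1–2 mm.
- The final scene picture showed the camera, the other two handsets and the small things where they started.
- The fingers only closed on the side edges, and no picture shows anything touching the glass. The gripper readings showed no large force; the highest was 5.9 N, while the fingers closed.

**What disagreed or stayed uncertain**
- **Hood size:** my first lens fit used the stated 80 mm hood and left the cameras about 2 pixels apart. A fit with the size left free gave about 77 mm and brought them into agreement, so I used that one. It puts the rim at (0.492, -0.406, 0.258) m with a tilt of about 23.8°, good to roughly 2 mm and 0.8°.
- **Handset in the jaws:** the wrist camera and the two fixed cameras differed by about 3 mm on where the handset sits along the lens axis. I used a value in between.
- **Expected error:** the held position is probably good to about 2–3 mm and 1°.

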